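# Wind the bench screw jack level with the rest stand

### The job

A long valve bank is to be laid across the green screw jack and the blue rest stand. Pick up the loose crank handle by its black sleeve, fit it fully down over the jack's upright shaft and wind it clockwise (seen from above) until the jack's yellow plate is level with the top of the blue rest stand. Then let go, leaving the crank sitting on the shaft.

Things in the scene. Friction and masses are not known exactly. Their poses are not given: they have to be found in the camera images.
- crank: Loose crank, 0.3 to 0.4 kg, standing on its steel hub (40 mm wide; bore 24, 32 deep). Origin: hub axis, underside; z up. Arm (top at z 42) runs along +x to an upright black sleeve, 26 mm thick, z 44 to 100, 80 mm from the axis: grip here. The sleeve spins on the arm with slight friction, so hold it at constant orientation while winding. Slots under the hub at +y and -y take the shaft's pin.
- shaft: Jack's upright steel shaft, 16 mm thick, 28 tall, tapered tip, on a 52 mm flange. Origin: axis, flange top, 120 above bench. Red cross pin along x, 8 thick, 38 long, 7 up. Crank drops on if its arm is square to the pin within 25 deg (either side) and 7 mm of the axis; fully down, origins meet. It then turns 10 to 60 deg before driving. Takes 0.3 N m; stays where left. Crank sweep is clear.
- plate_top (a point): Centre of the top face of the jack's yellow lifting plate, 90 mm square, 160 mm from the shaft on the same green base. It only moves up and down: 30 mm up per clockwise turn of the shaft (seen from above), between 62 and 128 mm above the bench; starts at 62 to 70 mm.
- rest_top (a point): Centre of the top face, 85 mm square, of the fixed blue rest stand beyond the plate; 95 to 113 mm above the bench. The yellow plate must come up to this height.

How it is judged:
By the outcome, as a careful person would: the job done as asked, in the order asked, and still so for the second after the job is handed in, with the robot touching nothing.
It also fails if it takes over 61 s, if anything falls off the work surface, if the arm or the gripper's body presses on something with over 40 N, if the wrist force passes 120 N, or if a joint passes its speed limit or range.

### The arm

A 6-joint arm with a two-finger parallel gripper is mounted at the origin on the work surface. World frame = base frame: x ahead of the robot, y to its left, z up, the work surface at z = 0. Lengths are in mm, angles in rad, forces in N, time in s.
With the tool pointing down it reaches from about 350 to 925 mm from the base axis. Payload 6.4 kg.
Tool frame: the origin (TCP) lies midway between the tips of the shut fingers; the grasp point (between the pads) lies 19 mm behind it; z points along the fingers, y is the line along which they close (so a half turn about z gives the same grasp; the last joint's range is limited). The gripper opens to 94 mm and grips with 3 to 60 N. Pads are 16 mm wide; open, the fingers measure 119 mm over their backs; the gripper's body (75 mm by 177 mm) begins 78 mm behind the grasp point.
Start: joints at [-1.34, 0.245, 1.558, -0, 1.339, -0.174], TCP at [255.998, -597.477, 205.455] pointing down, gripper open.
Joint ranges: [-3.13, 3.13], [-1.02, 2.26], [0.13, 2.54], [-0.95, 4.09], [0.21, 2.88], [-2.74, 2.74]. Speed limits (rad/s): [2.57, 2.57, 3.14, 3.14, 3.14, 3.14].

### API

Orientations are given as a 3x3 rotation matrix whose columns are the frame's x, y, z axes.
In Python, from station import bot gives the robot as it stands.
- The arm moves only by the tool nudge_tcp, called after ">>>" in YAML: its name, and indented under it one key for each argument. Schema: {"type":"object","properties":{"offsets":{"type":"array","items":{"type":"array","items":{"type":"array","items":{"type":"number"},"minItems":6,"maxItems":6},"minItems":1,"maxItems":8},"minItems":1,"maxItems":1},"aperture":{"type":"number"},"force":{"type":"number"},"only":{"type":"string"},"quiet":{"type":"boolean"},"lines":{"type":"string"}},"required":["offsets"],"additionalProperties":false}. offsets is a list that holds a single list of rows (three levels of brackets), with 1 to 8 rows, each of 6 numbers: dx, dy, dz in mm, then a rotation vector rx, ry, rz in rad; each row shifts and turns the commanded pose from where the row before left it, along the tool's axes as they then stand; what a row does not reach is not made up. A row lasts 1/8 s, in which the tool goes at most 62.5 mm and 0.188 rad, less where a joint would pass 70% of its speed; a pose out of reach is approached as far as the arm can. aperture is the opening from 0.0 (shut) to 1.0 (fully open), set as the call begins (left out keeps the last). The fingers move at their own pace and stop on an object; force is the grip in N (left out, the last holds). Time passes only in rows, so rows that do not move let the fingers close. The tool returns the time, the measured TCP pose, the force, the opening and the grip force at its end. only (a regular expression) keeps the lines of the reply that match it, lines (a string "A,B") keeps lines A to B, and quiet returns only ok. Input that does not fit is refused with a message, and nothing moves.
- bot.get_state(): the state, without advancing time (a new reading comes with each control period).
- bot.snapshot(name): name is "side" or "top" or "wrist"; returns a dict with "img" (384x512x3 uint8, blue, green, red), "K" (3x3 intrinsics, pixels), "xyz" and "orientation" of the camera in the world. Camera axes: x right, y up, looking along -z (the intrinsics and any distortion apply to the point x, -y, -z); pixel columns grow to the right and rows downward; lengths in mm; the calibration is good to about 2 mm. The wrist camera is an equidistant fisheye: a pixel r from the principal point sees the ray r / f radians off the axis. A picture is of the moment at which its call begins. There is no depth.
- bot.finish_job(): hands the job in; it is judged then, once.
The state is a dict: "time_s": time; "qpos": joint angles; "joint_velocities": joint speeds; "tau": joint torques, N m; "position": TCP position; "tcp_rot": TCP orientation; "force": force on the tool from outside, world axes, zero at the start; "ft_torque": the same for the moment, N m; "finger_gap": opening from 0.0 (shut) to 1.0 (fully open); "grasp_force": force on a finger pad.
Only numpy, scipy, OpenCV 4.12 (cv2) and the standard library are available. Lean on these libraries where they do the work, as an engineer would, in place of code of your own. Each camera call takes 0.05 s, during which the arm holds its last target. There are 200 camera calls.

## Working session

There is one attempt and no reset: what is moved stays moved. The work goes in short steps, Python scripts to look and compute and a tool call to move; the robot and the scene stay as the last step left them, time stands still between calls to the robot, and variables do not carry over. Pictures are saved under pics/ and viewed, at most 10 in all, crops included, and the job is handed in when it is done.

```bash
mkdir -p pics; ls
```

Create h.py:
```python
import numpy as np, cv2
from station import bot
def cam(n,save=None):
    s=bot.snapshot(n); s={k:(np.array(v) if k!='img' else np.array(v,np.uint8)) for k,v in s.items()}
    if save: cv2.imwrite('pics/'+save,s['img'])
    return s
```

Run:
```python
from h import *
for n in ['side','top','wrist']:
    s=cam(n,n+'0.png'); print(n,s['K'].tolist(),s['xyz'],s['orientation'].round(3).tolist(),list(s))
print(bot.get_state())
a=cv2.imread('pics/side0.png');b=cv2.imread('pics/top0.png')
```

```text
pics
station.py
side [[433.70958410821453, 0.0, 261.1985116842551], [0.0, 433.70958410821453, 192.9178003776257], [0.0, 0.0, 1.0]] [210.68139631 989.81474566 911.81354266] [[-0.934, 0.218, -0.284], [-0.358, -0.599, 0.716], [-0.014, 0.771, 0.637]] ['img', 'K', 'xyz', 'orientation']
top [[444.47658099437126, 0.0, 259.63213508222833], [0.0, 444.47658099437126, 195.71977956682147], [0.0, 0.0, 1.0]] [ 348.94968389   56.1354391  1333.01981119] [[-0.025, 0.979, -0.202], [-1.0, -0.025, 0.001], [-0.004, 0.202, 0.979]] ['img', 'K', 'xyz', 'orientation']
wrist [[297.3186396354542, 0.0, 255.28604149412863], [0.0, 297.3186396354542, 195.48613631777238], [0.0, 0.0, 1.0]] [ 326.05323109 -567.99815554  383.891339  ] [[0.394, 0.888, 0.239], [-0.919, 0.381, 0.102], [-0.001, -0.26, 0.966]] ['img', 'K', 'xyz', 'orientation']
{'time_s': 0.15, 'qpos': array([-1.34011081e+00,  2.45661133e-01,  1.55870578e+00, -1.71331178e-05,
        1.33869063e+00, -1.74063950e-01]), 'joint_velocities': array([-6.00206672e-05, -1.54469928e-03, -3.97788504e-03,  3.52138193e-04,
        7.41903142e-04,  7.64358660e-04]), 'tau': array([ 1.84006935e-04, -4.16264534e+01, -3.14982390e+01,  6.85476582e-02,
        3.16183234e-02, -8.67156928e-05]), 'position': array([ 255.88069768, -597.02636817,  204.60886918]), 'tcp_rot': array([[ 9.19199566e-01,  3.93791866e-01, -3.51173642e-04],
       [ 3.93791951e-01, -9.19198497e-01,  1.42228091e-03],
       [ 2.37284371e-04, -1.44564935e-03, -9.99998927e-01]]), 'force': array([-0.38567773,  0.40004729,  0.33645589]), 'ft_torque': array([0.01619988, 0.0180255 , 0.05344373]), 'grasp_force': 0.0, 'finger_gap': 1.0016384026685445}
```

View pics/side0.png

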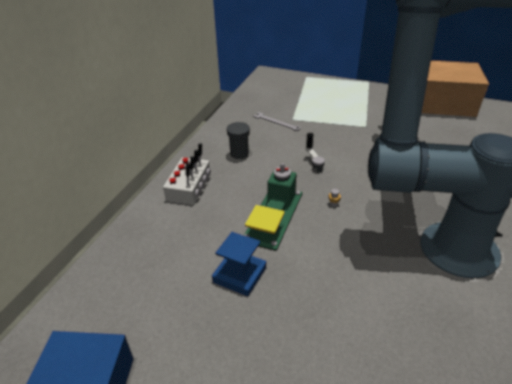

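View pics/top0.png

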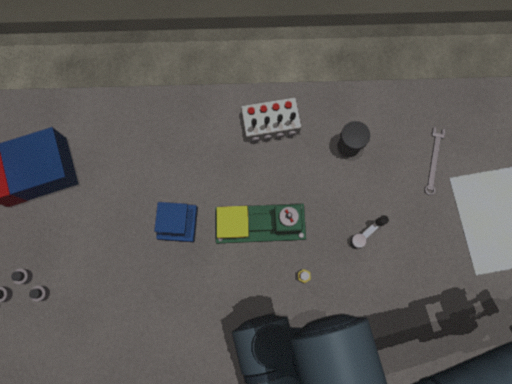

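The side view shows the crank hub at (318,164) with its sleeve at (310,140), the shaft at (283,170), the plate at (265,220) and the rest at (239,248). In the top view the hub is at (359,241), sleeve (382,220), shaft (289,215), plate (233,222) and rest (172,219). Next I'll view enlarged crops for detail.

Run:
```python
from h import *
a=cv2.imread('pics/side0.png');b=cv2.imread('pics/top0.png')
r=lambda im,x,y,w,h,k:cv2.resize(im[y:y+h,x:x+w],(w*k,h*k),interpolation=cv2.INTER_CUBIC)
A=np.hstack([r(a,290,125,50,60,5),r(a,210,155,100,60,5)]); B=np.hstack([r(b,340,205,60,54,5),r(b,265,195,50,54,5),r(b,210,195,40,54,5)])
B=B[:, :750];C=np.zeros((A.shape[0]+B.shape[0],750,3),np.uint8);C[:300,:A.shape[1]]=A[:,:750];C[300:,:B.shape[1]]=B
cv2.imwrite('pics/crop0.png',C)
```

```text
(no output)
```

View pics/crop0.png

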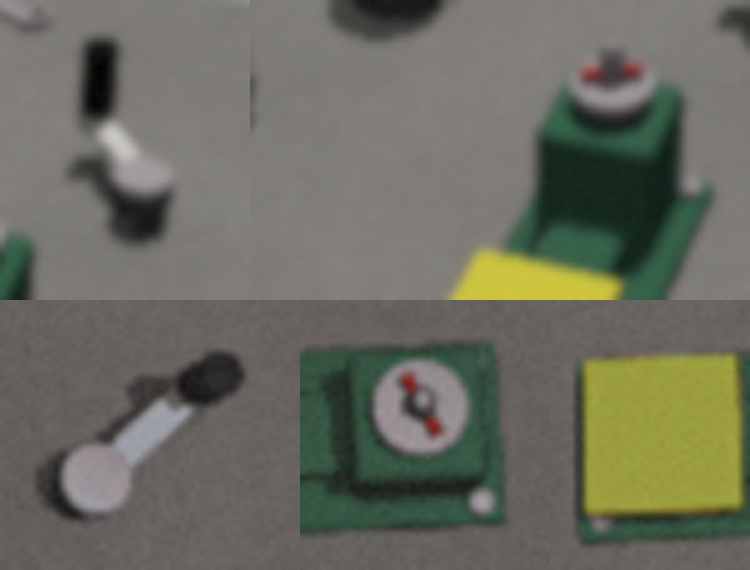

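The crops show the crank hub top at side (318.2,160) and top (359,240.8), and the sleeve middle at side (310,140.6). The flange is at top (289,216.6). Red pin ends are at top (286.6,211.2) and (291.8,220.4), and at side (278.4,169.8) and (286.4,169). Next step is triangulating these.

Add to h.py:
```python
def ray(s,uv,fish=False):
    K=s['K'];x=(uv[0]-K[0,2])/K[0,0];y=(uv[1]-K[1,2])/K[1,1]
    if fish:
        r=np.hypot(x,y);d=np.array([x/r*np.sin(r),-y/r*np.sin(r),-np.cos(r)])
    else: d=np.array([x,-y,-1.])
    d=s['orientation']@d;return s['xyz'],d/np.linalg.norm(d)
def tri(*rays):
    A=0;b=0
    for o,d in rays:
        P=np.eye(3)-np.outer(d,d);A=A+P;b=b+P@o
    p=np.linalg.solve(A,b);return p.round(1),[round(float(np.linalg.norm((np.eye(3)-np.outer(d,d))@(p-o))),1) for o,d in rays]
def plane(r,z): return (r[0]+r[1]*(z-r[0][2])/r[1][2]).round(1)
def blobs(img,lo,hi,amin=6):
    m=cv2.inRange(cv2.cvtColor(img,cv2.COLOR_BGR2HSV),lo,hi)
    n,l,st,c=cv2.connectedComponentsWithStats(m)
    return [(st[i,4],c[i].round(1),l==i) for i in range(1,n) if st[i,4]>=amin]
def quad(mask):  # corners of a convex face
    c=max(cv2.findContours(mask.astype(np.uint8),0,2)[0],key=cv2.contourArea)
    return cv2.boxPoints(cv2.minAreaRect(c)),c
```

Run:
```python
from h import *
s=cam('side');t=cam('top')
f=lambda a,b:print(tri(ray(s,a),ray(t,b)))
print('hub');f((318.2,159.8),(358.7,240.6))
print('sleeve');f((310,140.6),(381.5,220.8))
print('pin');S=[(278.4,169.8),(286.4,169)];T=[(286.6,211.2),(291.8,220.4)]
for a in S:
  for b in T:f(a,b)
print(plane(ray(t,T[0]),127),plane(ray(t,T[1]),127),'flange',plane(ray(t,(288.8,216.4)),120),'hub',plane(ray(t,(358.7,240.6)),42))
for nm,lo,hi in [('Y',(22,120,80),(35,255,255)),('B',(100,120,40),(125,255,255)),('R',(0,120,60),(8,255,255)),('G',(60,60,20),(90,255,255))]:
  for c,i in [('s',s),('t',t)]:
    print(nm,c,[(int(a),p.tolist()) for a,p,_ in blobs(i['img'],lo,hi)])
w=cam('wrist','w1.png')
```

```text
hub
(array([ 476.9, -230.6,   36.9]), [2.0, 2.0])
sleeve
(array([ 527.8, -293.6,   66.7]), [0.5, 0.5])
pin
(array([552.6, -18.8, 122.5]), [0.0, 0.0])
(array([541.6, -29.6, 114.9]), [14.1, 14.1])
(array([539.7, -20.4, 130.8]), [11.6, 11.6])
(array([529. , -31.8, 122. ]), [2.2, 2.2])
[551.9 -18.6 127. ] [526.  -31.8 127. ] flange [538.4 -24.5 120. ] hub [ 474.5 -229.8   42. ]
Y s [(745, [264.8, 218.5])]
Y t [(986, [232.1, 221.7]), (25, [300.4, 276.4])]
B s [(13434, [305.5, 37.1]), (4804, [479.7, 44.2]), (2113, [238.7, 263.7]), (4354, [81.7, 359.4])]
B t [(2951, [31.9, 160.5]), (1342, [175.5, 221.0])]
R s [(19, [185.0, 159.9]), (20, [181.2, 166.1]), (18, [176.5, 173.0]), (20, [172.2, 180.0])]
R t [(32, [287.7, 104.5]), (31, [275.5, 106.4]), (30, [263.3, 108.5]), (33, [250.6, 110.4]), (29, [1.0, 167.2]), (116, [3.0, 187.0]), (8, [291.0, 219.5])]
G s [(1464, [278.2, 207.4])]
G t [(1590, [270.1, 224.5])]
```

View pics/wrist0.png

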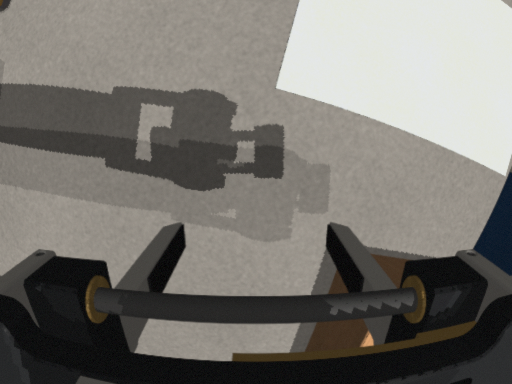

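The wrist view shows only the robot's shadow, the paper and the box; the crank is out of view. The measured points agree with the text: hub-to-sleeve distance is 82 mm (80 given), arm angle about -50°, pin direction about 27°. I'm moving over the crank so the wrist camera can refine this.

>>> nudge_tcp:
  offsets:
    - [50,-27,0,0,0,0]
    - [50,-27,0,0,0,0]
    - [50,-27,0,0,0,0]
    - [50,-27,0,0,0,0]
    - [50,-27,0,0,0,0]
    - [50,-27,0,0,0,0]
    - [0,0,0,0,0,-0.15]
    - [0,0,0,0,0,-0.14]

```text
refused: offsets: the value is too long (schema: maxItems 1). Nothing was moved.
```

The error is about the shape of the input: a list holding one list of rows, three levels of brackets. Fixing that and sending the same move.

>>> nudge_tcp:
  offsets:
    - [[50,-27,0,0,0,0],[50,-27,0,0,0,0],[50,-27,0,0,0,0],[50,-27,0,0,0,0],[50,-27,0,0,0,0],[50,-27,0,0,0,0],[0,0,0,0,0,-0.15],[0,0,0,0,0,-0.14]]

```text
time_s: 1.3
position: [468.5, -329.5, 205.4]
tcp_rot: [[0.764, 0.645, -0.0], [0.645, -0.764, -0.0], [-0.0, -0.0, -1.0]]
force: [0.6, -0.6, -0.3]
finger_gap: 1.0
grasp_force: 0.0
```

Run:
```python
from h import *
s=bot.get_state();print(s['position'],s['tcp_rot'].round(3).tolist())
w=cam('wrist','w2.png');np.savez('w2.npz',**w)
```

```text
[ 468.47284522 -329.49964547  205.44411868] [[0.764, 0.645, -0.0], [0.645, -0.764, -0.0], [-0.0, -0.0, -1.0]]
```

View pics/w2.png

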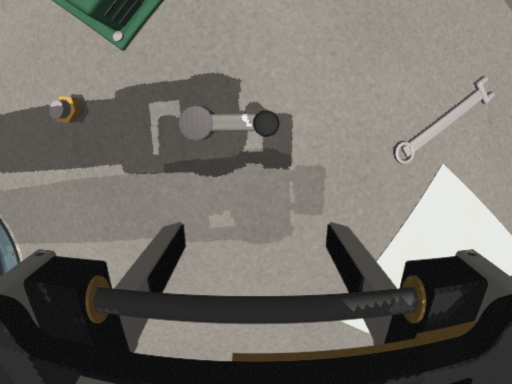

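The wrist view shows the crank arm lying horizontally in the picture, so parallel to tool y. The hub top is centred at (196,122) and the sleeve top at (266,122); the jack base corner is at top left.

Add to h.py:
```python
def loadw(n):
    d=np.load(n);return {k:d[k] for k in d}
```

Run:
```python
from h import *
w=loadw('w2.npz')
g=cv2.cvtColor(w['img'],cv2.COLOR_BGR2GRAY)
m=(g[100:145,245:290]<32).astype(np.uint8);n,l,st,c=cv2.connectedComponentsWithStats(m);i=1+np.argmax(st[1:,4]);print('dark',st[i],c[i]+[245,100])
h=cv2.HoughCircles(cv2.medianBlur(g,3),cv2.HOUGH_GRADIENT,1,30,param1=80,param2=15,minRadius=10,maxRadius=20)
print([x for x in h[0].round(1).tolist() if 90<x[1]<150 and 170<x[0]<300])
a,b=plane(ray(w,(196,122.5),1),42),plane(ray(w,(266,122.5),1),100);print(a,b,np.linalg.norm((a-b)[:2]))
R=bot.get_state()['tcp_rot'];print(R.T@(b-bot.get_state()['position']))
t=cam('top');print(tri(ray(w,(196,122.5),1),ray(t,(358.7,240.6))),tri(ray(w,(266,122.5),1),ray(t,(384.6,219.2))))
```

```text
dark [21 35  2  1  2] [266.5 135. ]
[[194.5, 122.5, 17.0], [267.5, 123.5, 14.699999809265137]]
[ 479.1 -232.4   42. ] [ 529.8 -292.5  100. ] 78.62887510323414
[ 71.10709158  11.36167742 105.4240189 ]
(array([ 476.5, -231.5,   31.3]), [1.2, 1.2]) (array([ 528.5, -293.3,   98.1]), [1.5, 1.5])
```

>>> nudge_tcp:
  offsets:
    - [[45,11,0,0,0,0],[0,0,0,0,0,0]]

```text
time_s: 1.65
position: [510.9, -309.2, 205.4]
tcp_rot: [[0.768, 0.64, 0.0], [0.64, -0.768, 0.0], [0.0, 0.0, -1.0]]
force: [0.2, -0.4, 0.5]
finger_gap: 0.998
grasp_force: 0.0
```

Run:
```python
from h import *
w=cam('wrist','w3.png');np.savez('w3.npz',**w);w2=loadw('w2.npz')
g=cv2.cvtColor(w['img'],cv2.COLOR_BGR2GRAY)
h=cv2.HoughCircles(cv2.medianBlur(g,3),cv2.HOUGH_GRADIENT,1,20,param1=80,param2=12,minRadius=10,maxRadius=22)
h=[x for x in h[0].round(1).tolist() if 100<x[1]<250 and 150<x[0]<300];print(h)
S=bot.get_state()
for x in h:
  for nm,uv in (('hub',(195.3,122.5)),('sl',(266.5,122.8))): print(nm,tri(ray(w2,uv,1),ray(w,x,1)))
```

```text
[[186.5, 161.5, 16.899999618530273], [253.5, 168.5, 13.199999809265137], [274.5, 153.5, 16.299999237060547]]
hub (array([ 478.2, -231.4,   40. ]), [0.0, 0.0])
sl (array([ 535.5, -269. ,  285.8]), [18.0, 18.0])
hub (array([ 537.6, -270.3,  308.5]), [21.3, 21.3])
sl (array([ 529.8, -293. ,   93.6]), [0.3, 0.3])
hub (array([ 546.4, -271.5,  364.9]), [23.3, 23.3])
sl (array([ 540.4, -303.8,    3.6]), [11.7, 11.7])
```

View pics/w3.png

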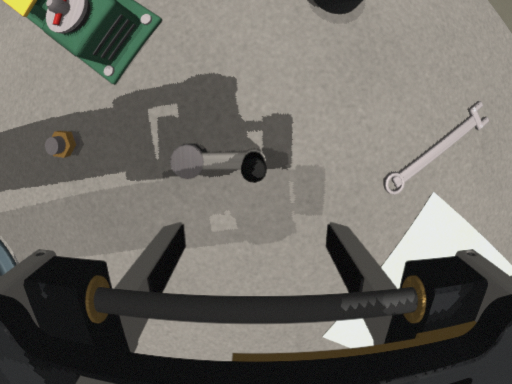

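The view shows the hub at (186,161) and the sleeve top at (253,167). Triangulated, the hub is at (478,-232,40) and the sleeve at (529.5,-293,~96), 80 mm apart, with the arm at -50°, which matches the text. Lowering onto the sleeve and gripping it.

>>> nudge_tcp:
  offsets:
    - [[25,0,10,0,0,0],[0,0,40,0,0,0],[0,0,50,0,0,0],[0,0,40,0,0,0],[0,0,14,0,0,0],[0,0,0,0,0,0]]

```text
time_s: 2.45
position: [528.3, -294.4, 51.3]
tcp_rot: [[0.769, 0.639, -0.001], [0.639, -0.769, 0.001], [-0.0, -0.001, -1.0]]
force: [-0.1, 0.3, 0.8]
finger_gap: 1.001
grasp_force: 0.0
```

>>> nudge_tcp:
  offsets:
    - [[0,0,0,0,0,0],[0,0,0,0,0,0],[0,0,0,0,0,0],[0,0,0,0,0,0]]
  aperture: 0
  force: 60

```text
time_s: 2.95
position: [529.0, -294.2, 51.9]
tcp_rot: [[0.768, 0.64, 0.001], [0.64, -0.768, -0.0], [0.0, 0.001, -1.0]]
force: [0.4, 0.3, 0.1]
finger_gap: 0.612
grasp_force: 0.0
```

>>> nudge_tcp:
  offsets:
    - [[0,0,0,0,0,0],[0,0,0,0,0,0],[0,0,0,0,0,0],[0,0,0,0,0,0],[0,0,0,0,0,0],[0,0,0,0,0,0]]

```text
time_s: 3.7
position: [528.5, -293.8, 51.3]
tcp_rot: [[0.768, 0.64, -0.001], [0.64, -0.768, 0.001], [-0.0, -0.001, -1.0]]
force: [-0.9, 2.3, 1.8]
finger_gap: 0.271
grasp_force: 60.0
```

>>> nudge_tcp:
  offsets:
    - [[0,0,-25,0,0,0],[0,0,-45,0,0,0],[0,0,-50,0,0,0],[0,0,-50,0,0,0],[0,0,0,0,0,0.11],[0,0,0,0,0,0.11],[0,0,0,0,0,0]]

```text
time_s: 4.58
position: [528.6, -294.1, 220.6]
tcp_rot: [[0.889, 0.458, -0.0], [0.458, -0.889, -0.0], [-0.0, -0.0, -1.0]]
force: [-0.3, -0.4, -3.7]
finger_gap: 0.272
grasp_force: 60.0
```

>>> nudge_tcp:
  offsets:
    - [[30,-35,0,0,0,0],[35,-45,0,0,0,0],[25,-40,0,0,0,0],[0,0,0,0,0,0],[0,0,0,0,0,0]]

```text
time_s: 5.2
position: [554.0, -146.6, 221.1]
tcp_rot: [[0.889, 0.458, 0.0], [0.458, -0.889, -0.001], [-0.0, 0.001, -1.0]]
force: [1.0, 1.1, -4.0]
finger_gap: 0.269
grasp_force: 60.0
```

Run:
```python
from h import *
w=cam('wrist','w4.png');np.savez('w4.npz',**w)
```

```text
(no output)
```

View pics/w4.png

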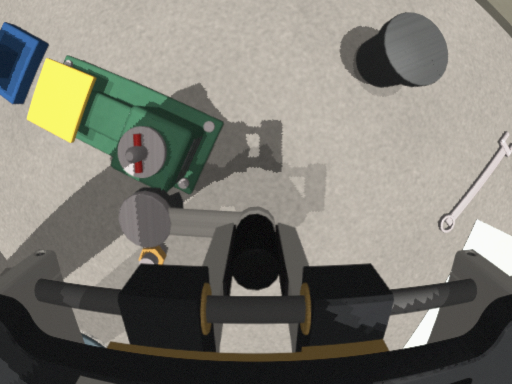

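The wrist view shows the shaft flange at about (142,152) with the red pin running vertically at (138,139)–(139,167). The held hub top is at about (145,218), with the arm square to the pin.

Run:
```python
from h import *
w=loadw('w4.npz');img=w['img']
red=[b for b in blobs(img,(0,120,60),(10,255,255)) +blobs(img,(172,120,60),(180,255,255)) if 100<b[1][0]<180 and 110<b[1][1]<190]
print([(int(a),p.tolist()) for a,p,_ in red])
g=cv2.medianBlur(cv2.cvtColor(img,cv2.COLOR_BGR2GRAY),3)
h=cv2.HoughCircles(g,cv2.HOUGH_GRADIENT,1,15,param1=80,param2=12,minRadius=15,maxRadius=32)
h=[x for x in h[0].round(1).tolist() if 100<x[1]<250 and 110<x[0]<180];print(h)
for a,p,_ in red: print('pin',plane(ray(w,p,1),127))
for x in h: print(x,'flange',plane(ray(w,x,1),120),'hub',plane(ray(w,x,1),212))
t=cam('top');s=cam('side')
print('flange tri',tri(ray(w,(142,152),1),ray(t,(288.8,216.4))))
S=bot.get_state();p=S['position'];R=S['tcp_rot'];print(p,'nominal hub',p-80*R[:,1])
```

```text
[(88, [136.8, 139.4]), (76, [138.1, 166.8])]
[[138.5, 151.5, 25.799999237060547], [142.5, 222.5, 28.0], [161.5, 141.5, 31.399999618530273], [156.5, 160.5, 31.399999618530273], [176.5, 175.5, 25.700000762939453], [154.5, 206.5, 19.899999618530273], [112.5, 186.5, 20.200000762939453]]
pin [553.9 -19.  127. ]
pin [529.7 -31.  127. ]
[138.5, 151.5, 25.799999237060547] flange [541.9 -23.3 120. ] hub [568.1 -52.5 212. ]
[142.5, 222.5, 28.0] flange [474.  -55.1 120. ] hub [522.5 -73.9 212. ]
[161.5, 141.5, 31.399999618530273] flange [561.4 -41.5 120. ] hub [581.2 -64.7 212. ]
[156.5, 160.5, 31.399999618530273] flange [541.9 -44.4 120. ] hub [568.1 -66.7 212. ]
[176.5, 175.5, 25.700000762939453] flange [537.4 -69.2 120. ] hub [565.1 -83.4 212. ]
[154.5, 206.5, 19.899999618530273] flange [497.  -60.8 120. ] hub [537.9 -77.7 212. ]
[112.5, 186.5, 20.200000762939453] flange [494.8  -9.7 120. ] hub [536.5 -43.4 212. ]
flange tri (array([540.2, -24.7, 111.1]), [0.6, 0.6])
[ 553.80786866 -147.42581239  221.27370314] nominal hub [517.30991566 -76.23663361 221.25782561]
```

>>> nudge_tcp:
  offsets:
    - [[20,-17,0,0,0,0],[21,-18,0,0,0,0],[0,0,0,0,0,0],[0,0,0,0,0,0],[0,0,0,0,0,0]]

```text
time_s: 5.98
position: [574.2, -97.4, 221.4]
tcp_rot: [[0.89, 0.456, -0.0], [0.456, -0.89, -0.0], [-0.0, 0.0, -1.0]]
force: [-0.5, 0.7, -3.3]
finger_gap: 0.271
grasp_force: 60.0
```

Run:
```python
from h import *
w=cam('wrist');t=cam('top');s=cam('side');np.savez('w5.npz',**w)
g=cv2.medianBlur(cv2.cvtColor(w['img'],cv2.COLOR_BGR2GRAY),3)
h=cv2.HoughCircles(g,cv2.HOUGH_GRADIENT,1,8,param1=80,param2=12,minRadius=25,maxRadius=31)
h=[x for x in h[0].round(1).tolist() if 190<x[1]<250 and 110<x[0]<180]
for x in h: print(x,plane(ray(w,x,1),212))
r=lambda im,x,y,ww,hh,k:cv2.resize(im[y:y+hh,x:x+ww],(ww*k,hh*k),interpolation=cv2.INTER_CUBIC)
C=np.zeros((600,750,3),np.uint8);C[:300,:360]=r(w['img'],100,160,120,100,3);C[300:,:300]=r(t['img'],265,190,50,50,6);C[300:,310:610]=r(s['img'],260,125,50,50,6)
C[:300,370:730]=r(loadw('w4.npz')['img'],100,160,120,100,3)
cv2.imwrite('pics/c5.png',C)
S=bot.get_state();p=S['position'];R=S['tcp_rot'];print(p,'nominal hub',p-80*R[:,1])
```

```text
[145.5, 213.5, 27.100000381469727] [550.1 -24.2 212. ]
[175.5, 191.5, 25.700000762939453] [575.  -37.9 212. ]
[574.26263968 -96.95872643 221.49017414] nominal hub [537.74997477 -25.77709112 221.48044516]
```

View pics/c5.png

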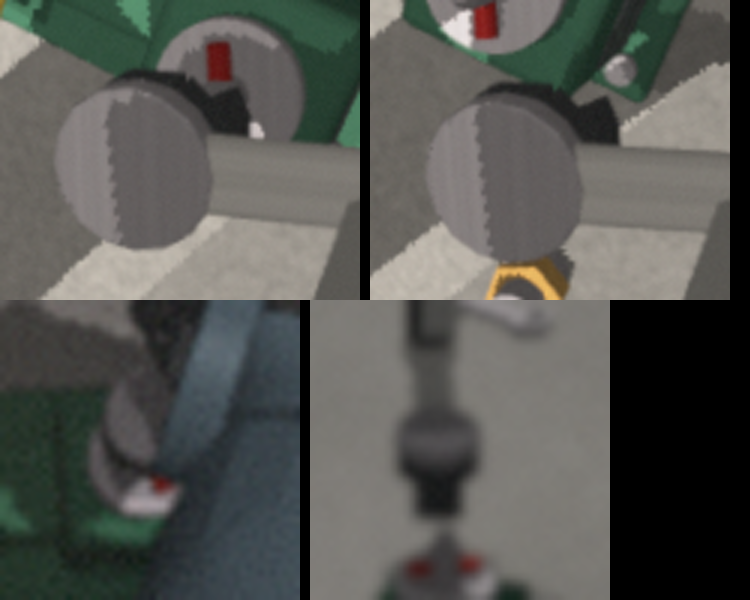

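The crop shows the hub top in the new wrist view at (144.7,215.7). In the side view the hub at column 281.3 hangs almost exactly above the shaft tip at (282.2,167), and the pin ends lie either side of it.

Run:
```python
from h import *
w=loadw('w5.npz');s=cam('side')
for uv in ((144.7,215.7),(145,214.5)): print(plane(ray(w,uv,1),212),plane(ray(w,uv,1),206),tri(ray(w,uv,1),ray(s,(281.3,148.6))))
print('side only',plane(ray(s,(281.3,148.6)),212),'tip',plane(ray(s,(282.3,164.5)),148),'pins mid',plane(ray(s,(282.4,169.4)),127))
b=[x for x in blobs(s['img'],(0,90,40),(10,255,255),4)+blobs(s['img'],(170,90,40),(180,255,255),4) if 250<x[1][0]<310];print([(x[0],x[1]) for x in b])
```

```text
[548.3 -24.2 212. ] [545.3 -23.  206. ] (array([544.1, -21.3, 200.9]), [1.4, 1.4])
[549.3 -24.1 212. ] [546.3 -22.9 206. ] (array([544.5, -21.3, 200.6]), [0.9, 0.9])
side only [539.8  -4.2 212. ] tip [539.4 -15.4 148. ] pins mid [540.  -19.2 127. ]
[(np.int32(5), array([277.8, 169.6])), (np.int32(6), array([286. , 168.5]))]
```

>>> nudge_tcp:
  offsets:
    - [[-3,0,0,0,0,0],[0,0,8,0,0,0],[0,0,6,0,0,0],[0,0,4,0,0,0],[0,0,4,0,0,0],[0,0,0,0,0,0]]

```text
time_s: 6.92
position: [571.6, -97.6, 199.0]
tcp_rot: [[0.889, 0.457, -0.001], [0.457, -0.889, 0.0], [-0.0, -0.001, -1.0]]
force: [0.3, -0.7, -3.2]
finger_gap: 0.269
grasp_force: 60.0
```

>>> nudge_tcp:
  offsets:
    - [[0,0,4,0,0,0],[0,0,4,0,0,0],[0,0,0,0,0,0]]

```text
time_s: 7.3
position: [571.5, -97.6, 190.9]
tcp_rot: [[0.889, 0.457, -0.001], [0.457, -0.889, 0.0], [-0.001, -0.001, -1.0]]
force: [-0.1, 0.9, -3.2]
finger_gap: 0.269
grasp_force: 60.0
```

Run:
```python
from h import *
w=cam('wrist','w6.png');t=cam('top');s=cam('side');print(bot.get_state()['position'],bot.get_state()['force'])
r=lambda im,x,y,ww,hh,k:cv2.resize(im[y:y+hh,x:x+ww],(ww*k,hh*k),interpolation=cv2.INTER_CUBIC)
C=np.zeros((600,600,3),np.uint8);C[:300,:360]=r(w['img'],100,140,120,100,3);C[300:,:300]=r(t['img'],265,190,50,50,6);C[300:,300:]=r(s['img'],260,135,50,50,6)
cv2.imwrite('pics/c6.png',C)
```

```text
[571.82116907 -97.70902803 191.55809208] [-0.65866433  0.45855936 -3.98296867]
```

No contact force with the hub underside about 8 mm below the shaft tip, so the shaft has entered the bore. Continuing down.

>>> nudge_tcp:
  offsets:
    - [[0,0,4,0,0,0],[0,0,4,0,0,0],[0,0,3,0,0,0],[0,0,0,0,0,0]]

```text
time_s: 7.95
position: [571.5, -97.6, 180.0]
tcp_rot: [[0.889, 0.457, -0.001], [0.457, -0.889, 0.0], [-0.001, -0.001, -1.0]]
force: [-0.1, -0.6, -3.5]
finger_gap: 0.271
grasp_force: 60.0
```

>>> nudge_tcp:
  offsets:
    - [[0,0,3,0,0,0],[0,0,3,0,0,0],[0,0,0,0,0,0]]

```text
time_s: 8.32
position: [571.5, -97.6, 174.0]
tcp_rot: [[0.889, 0.457, -0.001], [0.457, -0.889, 0.0], [-0.0, -0.001, -1.0]]
force: [0.1, 1.4, -3.8]
finger_gap: 0.27
grasp_force: 60.0
```

>>> nudge_tcp:
  offsets:
    - [[0,0,1.5,0,0,0],[0,0,1.5,0,0,0],[0,0,0,0,0,0]]

```text
time_s: 8.7
position: [571.9, -97.8, 171.9]
tcp_rot: [[0.889, 0.457, 0.0], [0.457, -0.889, -0.0], [0.0, 0.0, -1.0]]
force: [-0.6, 0.2, -1.3]
finger_gap: 0.27
grasp_force: 60.0
```

Run:
```python
from h import *
s=cam('side');w=cam('wrist','w7.png');np.savez('w7.npz',**w)
r=lambda im,x,y,ww,hh,k:cv2.resize(im[y:y+hh,x:x+ww],(ww*k,hh*k),interpolation=cv2.INTER_CUBIC)
C=np.zeros((480,800,3),np.uint8);C[:,:400]=r(s['img'],215,120,100,120,4);C[:300,400:]=cv2.resize(w['img'],(400,300))
cv2.imwrite('pics/c7.png',C)
```

```text
(no output)
```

View pics/c7.png

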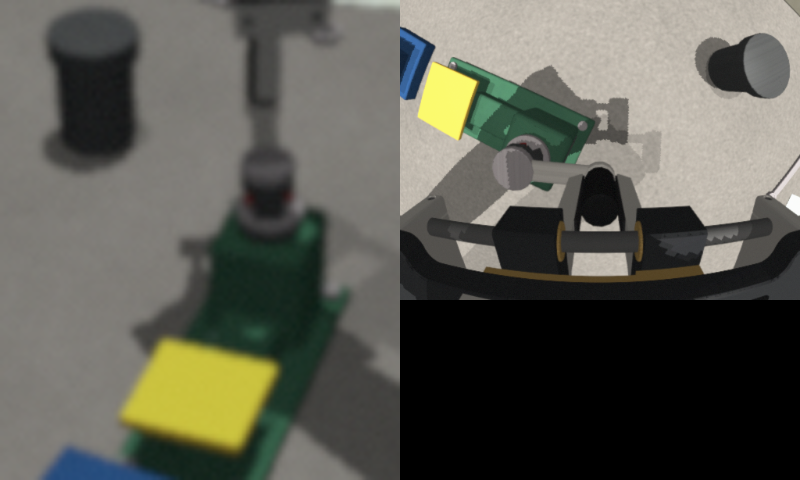

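The crop shows the hub down on the flange with the red pin at the slots, and the arm square to it. The reduced wrist load (-1.3 N) and TCP z of 171.9 confirm it is seated. Next I'll measure the plate and rest heights before winding.

Add to h.py:
```python
def avg(n,k=4):
    L=[cam(n) for _ in range(k)];L[0]['img']=np.mean([l['img'] for l in L],0).astype(np.uint8);return L[0]
def corners(mask):
    c=max(cv2.findContours(mask.astype(np.uint8),0,2)[0],key=cv2.contourArea)
    h=cv2.convexHull(c)
    for e in np.arange(1,12,.5):
        q=cv2.approxPolyDP(h,e,True)
        if len(q)<=4:break
    return q[:,0].tolist(),cv2.contourArea(c)
```

Run:
```python
from h import *
V={n:avg(n) for n in('side','top')}
for n,v in V.items():
  y=max(blobs(v['img'],(22,120,80),(35,255,255)),key=lambda b:b[0]);print(n,'Y',y[0],y[1],corners(y[2]))
  b=[b for b in blobs(v['img'],(100,120,20),(125,255,255),200) if 150<b[1][0]<260 and b[1][1]>150][0]
  print('B',b[0],b[1],corners(b[2])); vals=cv2.cvtColor(v['img'],cv2.COLOR_BGR2HSV)[...,2][b[2]];print(np.histogram(vals,bins=range(20,200,10)))
  np.savez(n+'_a.npz',**v)
```

```text
side Y 772 [265.  218.1] ([[255, 205], [284, 211], [274, 232], [245, 224]], 722.0)
B 2117 [238.7 263.8] ([[231, 233], [259, 240], [265, 262], [247, 294], [213, 279]], 2029.0)
(array([  0,   0, 566, 183, 188,  60,  66,  69, 111, 154, 720,   0,   0,
         0,   0,   0,   0]), array([ 20,  30,  40,  50,  60,  70,  80,  90, 100, 110, 120, 130, 140,
       150, 160, 170, 180, 190]))
top Y 996 [232.  221.7] ([[246, 206], [248, 235], [217, 237], [217, 207]], 935.5)
B 1345 [175.4 221. ] ([[158, 203], [196, 207], [192, 240], [157, 238]], 1320.0)
(array([  0,   0,   0,   0,  13,  39,  61, 156, 134, 920,  22,   0,   0,
         0,   0,   0,   0]), array([ 20,  30,  40,  50,  60,  70,  80,  90, 100, 110, 120, 130, 140,
       150, 160, 170, 180, 190]))
```

Add to h.py:
```python
def facepx(v,col):
    hsv=cv2.cvtColor(v['img'],cv2.COLOR_BGR2HSV)
    lo,hi=((20,100,60),(36,255,255)) if col=='Y' else ((100,110,20),(125,255,255))
    m=cv2.inRange(hsv,lo,hi)>0; x0,x1,y0,y1=(205,300,190,310) if v['img_name']=='side' else (145,260,180,260)
    M=np.zeros_like(m);M[y0:y1,x0:x1]=m[y0:y1,x0:x1]
    V=hsv[...,2];thr=.5*np.percentile(V[M],85)+.5*np.percentile(V[M],25) if col=='B' and v['img_name']=='side' else .85*np.percentile(V[M],80)
    n,l,st,c=cv2.connectedComponentsWithStats((M&(V>thr)).astype(np.uint8))
    return [(int(st[i,4]),c[i].round(2),corners(l==i)) for i in range(1,n) if st[i,4]>150]
```

Run:
```python
from h import *
for n in('side','top'):
  v=loadw(n+'_a.npz');v['img_name']=n
  for c in 'YB': print(n,c,*facepx(v,c),sep='\n  ')
s,t=loadw('side_a.npz'),loadw('top_a.npz')
k=lambda v,x,y,w,h:cv2.resize(v['img'][y:y+h,x:x+w],None,fx=6,fy=6,interpolation=cv2.INTER_CUBIC)
```

```text
side
  Y
  (610, array([264.3 , 217.83]), ([[256, 206], [282, 212], [274, 230], [246, 223]], 564.5))
side
  B
  (1016, array([241.61, 252.52]), ([[231, 233], [257, 240], [265, 262], [247, 289], [216, 252]], 928.0))
top
  Y
  (931, array([231.85, 221.2 ]), ([[246, 206], [247, 235], [217, 236], [217, 207]], 871.5))
top
  B
  (850, array([170.59, 217.4 ]), ([[186, 204], [183, 232], [155, 230], [158, 203]], 793.5))
  (259, array([183.75, 228.63]), ([[195, 206], [191, 240], [157, 238], [189, 205]], 190.5))
```

>>> nudge_tcp:
  offsets:
    - [[-14.3,-1.1,0,0,0,0],[-19.3,-8,0,0,0,0],[0,0,0,0,0,0]]

```text
time_s: 9.57
position: [536.7, -104.2, 171.4]
tcp_rot: [[0.89, 0.456, -0.0], [0.456, -0.89, 0.002], [0.001, -0.002, -1.0]]
force: [0.9, 3.1, -1.3]
finger_gap: 0.266
grasp_force: 60.0
```

Turning freely with low forces. Continuing to wind.

>>> nudge_tcp:
  offsets:
    - [[-16.6,-12.7,0,0,0,0],[-12.7,-16.6,0,0,0,0],[-8,-19.3,0,0,0,0],[-2.7,-20.7,0,0,0,0],[2.7,-20.7,0,0,0,0],[8,-19.3,0,0,0,0],[12.7,-16.6,0,0,0,0],[16.6,-12.7,0,0,0,0]]

```text
time_s: 10.58
position: [473.9, 17.4, 172.0]
tcp_rot: [[0.889, 0.458, -0.002], [0.458, -0.889, -0.004], [-0.003, 0.003, -1.0]]
force: [0.2, -6.3, -0.1]
finger_gap: 0.269
grasp_force: 60.0
```

Run:
```python
from h import *
S=bot.get_state();d=S['position']-[541.5,-25,0];print(S['force'],np.hypot(*d[:2]),np.degrees(np.arctan2(d[1],d[0])))
for n in('side','top'):
  v=avg(n,2);v['img_name']=n;print(n,facepx(v,'Y'))
```

```text
[ 0.20166221 -6.3016881  -0.07476987] 79.75928699741674 147.90192273171309
side [(444, array([260.29, 215.68]), ([[256, 203], [272, 207], [274, 227], [246, 221]], 400.5))]
top [(655, array([229.14, 217.26]), ([[246, 205], [244, 223], [217, 236], [216, 207]], 597.5))]
```

>>> nudge_tcp:
  offsets:
    - [[19.3,-8,0,0,0,0],[20.7,-2.7,0,0,0,0],[20.7,2.7,0,0,0,0],[19.3,8,0,0,0,0],[16.6,12.7,0,0,0,0],[12.7,16.6,0,0,0,0],[8,19.3,0,0,0,0],[2.7,20.7,0,0,0,0]]

```text
time_s: 11.78
position: [611.2, 11.6, 171.0]
tcp_rot: [[0.89, 0.457, -0.006], [0.457, -0.89, 0.003], [-0.004, -0.005, -1.0]]
force: [-6.0, 1.6, 2.8]
finger_gap: 0.273
grasp_force: 60.0
```

Run:
```python
from h import *
S=bot.get_state();d=S['position']-[541.5,-25,0];print(S['force'],np.hypot(*d[:2]),np.degrees(np.arctan2(d[1],d[0])))
```

```text
[-6.04282152  1.61271097  2.76948496] 78.67967249296835 27.681201945788448
```

>>> nudge_tcp:
  offsets:
    - [[-2.7,20.7,0,0,0,0],[-8,19.3,0,0,0,0],[-12.7,16.6,0,0,0,0],[-16.6,12.7,0,0,0,0],[-19.3,8,0,0,0,0],[-20.7,2.7,0,0,0,0],[0,0,0,0,0,0],[0,0,0,0,0,0]]

```text
time_s: 12.78
position: [577.5, -95.1, 171.0]
tcp_rot: [[0.89, 0.456, -0.001], [0.456, -0.89, 0.004], [0.001, -0.004, -1.0]]
force: [-0.3, 5.2, 0.7]
finger_gap: 0.267
grasp_force: 60.0
```

Run:
```python
from h import *
S=bot.get_state();d=S['position']-[541.5,-25,0];print(S['force'],np.hypot(*d[:2]),np.degrees(np.arctan2(d[1],d[0])))
for n in('side','top'):
  v=avg(n,4);v['img_name']=n;print(n,*facepx(v,'Y'),*facepx(v,'B'),sep='\n  ');np.savez(n+'_b.npz',**v)
w=avg('wrist');np.savez('wrist_b.npz',**w);cv2.imwrite('pics/wb.png',w['img'])
```

```text
[-0.30701638  5.17401127  0.67430614] 78.84410036548385 -62.83594099682187
side
  (615, array([264.26, 210.77]), ([[255, 199], [282, 205], [273, 223], [246, 216]], 569.5))
  (1019, array([241.63, 252.48]), ([[231, 233], [257, 240], [265, 262], [247, 289], [216, 252]], 932.0))
top
  (976, array([231.21, 219.8 ]), ([[246, 204], [247, 234], [216, 235], [216, 205]], 914.5))
  (848, array([170.58, 217.4 ]), ([[186, 204], [183, 232], [155, 230], [158, 203]], 791.5))
  (264, array([183.81, 228.59]), ([[195, 206], [191, 240], [157, 238], [188, 205]], 191.5))
```

Run:
```python
from h import *
s,t,w=[loadw(n+'_b.npz') for n in('side','top','wrist')];sa,ta=loadw('side_a.npz'),loadw('top_a.npz')
print('plate a',tri(ray(sa,(264.3,217.83)),ray(ta,(231.85,221.2))),'b',tri(ray(s,(264.26,210.77)),ray(t,(231.21,219.8))))
hsv=cv2.cvtColor(s['img'],cv2.COLOR_BGR2HSV);V=hsv[...,2]
print(V[228:296:3,210:270:3])
for th in(112,116,120,122):
  m=np.zeros(V.shape,np.uint8);m[228:296,208:270]=(V[228:296,208:270]>th)&(hsv[228:296,208:270,1]>150)
  n,l,st,c=cv2.connectedComponentsWithStats(m);print(th,[(int(st[i,4]),c[i].round(2).tolist(),corners(l==i)[0]) for i in range(1,n) if st[i,4]>60])
wy=[(int(a),c.tolist(),corners(m)) for a,c,m in blobs(w['img'],(20,100,60),(36,255,255),200)];wb=[(int(a),c.tolist(),corners(m)) for a,c,m in blobs(w['img'],(100,110,20),(125,255,255),200)]
print(wy,wb)
```

```text
plate a (array([539. , 136.7,  62.6]), [1.5, 1.5]) b (array([538.9, 136.8,  89.9]), [1.4, 1.4])
[[124 125 127 127 127 124 129 129 128 128 129 128 118  81  40  34  36  37
   37  37]
 [127 125 126 125 127 127 129 119 118 123 128 124  98  50  35  34  35  37
   36  37]
 [130 127 127 127 127 127 119 120 121 122 121 112  78  43  37  36  36  37
   36  36]
 [129 129 129 127 127 118 123 123 124 126 126 124 118  92  56  39  37  37
   37  36]
 [127 129 128 126 124 120 124 126 126 125 126 126 123 125 120 110  81  41
   38  37]
 [129 130 128 128 120 123 124 126 125 124 123 125 124 124 125 123  94  50
   51  48]
 [129 131 130 119 123 123 123 125 125 125 126 126 125 125 124 113  55  46
   46  49]
 [129 130 118 121 123 124 126 126 125 126 126 125 125 125 121  91 118 102
   78  62]
 [131 128 108 120 124 124 126 125 125 126 126 126 126 124  97 115 125 124
  123 120]
 [130 129  96  77  94 114 123 126 126 125 126 126 125 111  98 118 123 124
  126 126]
 [130 129 127 124 109  83  73 102 119 125 125 125 121  76 107 117 120 118
  120 125]
 [129 130 127 124 120 107  49  48  57  83 108 120  90  57 105 108 109
[... 870 characters left out ...]
5 128 126 123 125 126 127 122 107  79  58  52  48  66 121 125 122 125
  124 123]]
112 [(682, [237.66, 247.12], [[232, 233], [257, 242], [244, 261], [217, 252]]), (95, [255.47, 272.05], [[264, 262], [254, 278], [246, 287], [254, 258]])]
116 [(665, [237.59, 247.0], [[232, 233], [256, 241], [244, 261], [218, 252]]), (71, [255.63, 272.66], [[264, 262], [257, 273], [246, 287], [260, 260]])]
120 [(630, [237.37, 246.92], [[230, 235], [256, 242], [244, 260], [218, 251]])]
122 [(581, [237.66, 247.13], [[230, 236], [255, 243], [244, 260], [220, 252]])]
[(5493, [46.9, 135.0], ([[27, 83], [88, 110], [62, 190], [8, 157]], 5356.5))] [(2281, [14.5, 79.9], ([[0, 40], [44, 64], [9, 131], [0, 126]], 2170.5))]
```

Run:
```python
from h import *
s,t=[loadw(n+'_b.npz') for n in('side','top')]
print('rest',tri(ray(s,(237.6,247.1)),ray(t,(170.58,217.4))))
for nm,v,z in (('s',s,0),('t',t,0)):
  v['img_name']={'s':'side','t':'top'}[nm]
# per-camera check: face size when corners are put on the measured plane
from itertools import combinations
def fit(v,col,win,frac):
    hsv=cv2.cvtColor(v['img'],cv2.COLOR_BGR2HSV).astype(np.float32);x0,x1,y0,y1=win
    f=(hsv[...,1]*hsv[...,2])[y0:y1,x0:x1]
    m=np.zeros(hsv.shape[:2],np.uint8)
    hh=hsv[...,0];ok=((hh>18)&(hh<38)) if col=='Y' else ((hh>98)&(hh<128))
    m[y0:y1,x0:x1]=((hsv[...,2]*ok)[y0:y1,x0:x1]>frac)&(hsv[y0:y1,x0:x1,1]>90)
    n,l,st,c=cv2.connectedComponentsWithStats(m);i=1+np.argmax(st[1:,4]);return st[i,4],c[i]
for fr in (100,130,150,165,180,190): 
  try:
    a,b=fit(s,'Y',(235,295,190,235),fr),fit(t,'Y',(205,260,195,245),fr);print(fr,a,b,tri(ray(s,a[1]),ray(t,b[1])))
  except Exception as e: print(fr,'none')
for fr in (104,108,112,116,120): 
    a,b=fit(s,'B',(208,270,228,270),fr),fit(t,'B',(145,205,195,250),fr-10);print(fr,a,b,tri(ray(s,a[1]),ray(t,b[1])))
```

```text
rest (array([547.6, 305.1, 105.5]), [1.5, 1.5])
100 (np.int32(772), array([264.30829016, 210.85362694])) (np.int32(1043), array([231.63087248, 220.10258869])) (array([538.7, 135.8,  88.7]), [1.9, 1.9])
130 (np.int32(711), array([264.29676512, 210.8185654 ])) (np.int32(986), array([231.30527383, 219.77079108])) (array([539. , 136.5,  89.5]), [1.4, 1.4])
150 (np.int32(670), array([264.15373134, 210.76865672])) (np.int32(959), array([231.30865485, 219.86652763])) (array([539. , 136.6,  89.6]), [1.7, 1.7])
165 (np.int32(627), array([264.18660287, 210.78787879])) (np.int32(792), array([231.01767677, 219.86111111])) (array([538.8, 137.3,  90.3]), [1.6, 1.6])
180 none
190 none
104 (np.int32(753), array([237.32270916, 246.88047809])) (np.int32(861), array([170.49825784, 217.29500581])) (array([548. , 305.3, 106.3]), [1.7, 1.7])
108 (np.int32(742), array([237.29110512, 246.7425876 ])) (np.int32(858), array([170.49300699, 217.27039627])) (array([548. , 305.2, 106.7]), [1.7, 1.7])
112 (np.int32(724), array([237.16298343, 246.65055249])) (np.int32(853), array([170.4056272 , 217.28956624])) (array([548.1, 305.4, 107.1]), [1.9, 1.9])
116 (np.int32(706), array([237.07648725, 246.54107649])) (np.int32(839), array([170.42193087, 217.32657926])) (array([548.1, 305.3, 107.4]), [2.1, 2.1])
120 (np.int32(655), array([237.1129771 , 246.59694656])) (np.int32(795), array([170.54339623, 217.44402516])) (array([548. , 305.1, 107. ]), [2.2, 2.2])
```

Rest top is about 106 mm and plate about 89.7 mm, so roughly 195° more is needed. Winding 180°, then measuring again.

>>> nudge_tcp:
  offsets:
    - [[-20.7,-2.7,0,0,0,0],[-19.3,-8,0,0,0,0],[-16.6,-12.7,0,0,0,0],[-12.7,-16.6,0,0,0,0],[-8,-19.3,0,0,0,0],[-2.7,-20.7,0,0,0,0]]

```text
time_s: 14.12
position: [471.4, -63.0, 172.0]
tcp_rot: [[0.89, 0.456, 0.005], [0.456, -0.89, -0.004], [0.002, 0.005, -1.0]]
force: [6.9, -1.6, -3.6]
finger_gap: 0.268
grasp_force: 60.0
```

>>> nudge_tcp:
  offsets:
    - [[2.7,-20.7,0,0,0,0],[8,-19.3,0,0,0,0],[12.7,-16.6,0,0,0,0],[16.6,-12.7,0,0,0,0],[19.3,-8,0,0,0,0],[20.7,-2.7,0,0,0,0],[0,0,0,0,0,0],[0,0,0,0,0,0]]

```text
time_s: 15.12
position: [504.9, 45.6, 171.8]
tcp_rot: [[0.889, 0.457, 0.0], [0.457, -0.889, -0.001], [0.0, 0.001, -1.0]]
force: [-1.5, -1.3, 2.1]
finger_gap: 0.271
grasp_force: 60.0
```

Run:
```python
from h import *
S=bot.get_state();d=S['position']-[541.5,-25,0];print(S['force'],np.hypot(*d[:2]),np.degrees(np.arctan2(d[1],d[0])))
for n in('side','top','wrist'):
  v=avg(n,4);np.savez(n+'_c.npz',**v);cv2.imwrite(f'pics/{n}c.png',v['img'])
  print(n)
  for lo,hi in(((20,100,60),(36,255,255)),((100,110,60),(125,255,255))): print([(int(a),c.tolist(),corners(m)[0]) for a,c,m in blobs(v['img'],lo,hi,400)])
a,b,w=[cv2.imread(f'pics/{n}c.png') for n in('side','top','wrist')]
r=lambda im,x,y,ww,hh,k:cv2.resize(im[y:y+hh,x:x+ww],(ww*k,hh*k),interpolation=cv2.INTER_CUBIC)
C=np.zeros((600,800,3),np.uint8);C[:300,:400]=r(a,205,190,100,75,4)[:300];C[:300,400:]=r(b,150,190,100,75,4);C[300:,:400]=cv2.resize(w,(400,300))
cv2.imwrite('pics/cc.png',C)
```

```text
[-1.52406282 -1.28321935  2.08602378] 79.49531130919358 117.40665450115094
side
[(786, [264.6, 207.6], [[255, 194], [284, 201], [274, 222], [245, 214]])]
[(9257, [281.2, 32.0], [[366, 0], [362, 42], [221, 88], [214, 0]]), (1407, [239.6, 257.9], [[231, 233], [259, 240], [248, 290], [213, 277]]), (3985, [77.4, 358.6], [[124, 336], [108, 383], [27, 383], [54, 331]])]
top
[(490, [222.3, 218.5], [[231, 204], [229, 234], [216, 236], [215, 204]])]
[(2936, [31.6, 160.3], [[52, 128], [64, 176], [10, 193], [0, 144]]), (1372, [175.5, 221.1], [[158, 203], [196, 207], [192, 241], [157, 238]])]
wrist
[(10980, [180.4, 124.0], [[153, 57], [248, 98], [204, 193], [115, 151]])]
[(9142, [69.9, 59.4], [[36, 3], [142, 44], [103, 118], [3, 74]])]
```

Add to h.py:
```python
def sqcorners(v,mask,fish):
    """sub-pixel corners (as world rays) of a square face: lines fitted to the contour in pinhole coordinates"""
    c=max(cv2.findContours(cv2.resize(cv2.GaussianBlur(mask.astype(np.float32),(0,0),.7),None,fx=4,fy=4,interpolation=cv2.INTER_LINEAR).__gt__(.5).astype(np.uint8),0,1)[0],key=cv2.contourArea)[:,0].astype(float)
    c=(c+.5)/4-.5
    K=v['K'];n=(c-K[:2,2])/K[0,0]
    if fish:
        r=np.linalg.norm(n,axis=1,keepdims=True);n=n/r*np.tan(r)
    h=cv2.convexHull(n.astype(np.float32))
    for e in np.linspace(.005,.3,300):
        q=cv2.approxPolyDP(h,e,True)
        if len(q)<=4:break
    q=q[:,0].astype(float);L=[]
    for i in range(4):
        a,b=q[i],q[(i+1)%4];d=b-a;t=((n-a)@d)/(d@d);e=abs((n-a)@[-d[1],d[0]])/np.linalg.norm(d)
        p=n[(t>.12)&(t<.88)&(e<.06*np.linalg.norm(d))]
        vx,vy,x,y=cv2.fitLine(p.astype(np.float32),cv2.DIST_HUBER,0,1e-4,1e-4).ravel();L.append(np.cross([x,y,1],[x+vx,y+vy,1]))
    P=[np.cross(L[i-1],L[i]) for i in range(4)]
    P=[p/p[2] for p in P];m=np.cross(np.cross(P[0],P[2]),np.cross(P[1],P[3]));m/=m[2]
    f=lambda p:(v['xyz'],(lambda d:d/np.linalg.norm(d))(v['orientation']@np.array([p[0],-p[1],-1.])))
    return [f(p) for p in P],f(m)
def face(v,col,win,thr):
    hsv=cv2.cvtColor(v['img'],cv2.COLOR_BGR2HSV);x0,x1,y0,y1=win
    lo,hi=((18,90,thr),(38,255,255)) if col=='Y' else ((98,110,thr),(128,255,255))
    m=np.zeros(hsv.shape[:2],np.uint8);m[y0:y1,x0:x1]=cv2.inRange(hsv,lo,hi)[y0:y1,x0:x1]
    n,l,st,c=cv2.connectedComponentsWithStats(m);return l==1+np.argmax(st[1:,4])
```

Run:
```python
from h import *
s,w=loadw('side_c.npz'),loadw('wrist_c.npz')
hs=cv2.cvtColor(w['img'],cv2.COLOR_BGR2HSV)
print(hs[30:110:8,10:130:8,2])
def rep(nm,S,W):
    p=tri(S[1],W[1]);z=p[0][2];e=[np.linalg.norm(plane(W[0][i],z)-plane(W[0][i-1],z)).round(1) for i in range(4)];f=[np.linalg.norm(plane(S[0][i],z)-plane(S[0][i-1],z)).round(1) for i in range(4)];print(nm,p,'w sides',e,'s sides',f)
for a,b in((100,100),(130,130),(150,150)): rep('plate',sqcorners(s,face(s,'Y',(235,295,185,235),a),0),sqcorners(w,face(w,'Y',(90,270,30,210),b),1))
for a,b in((90,60),(105,80),(115,95)): rep('rest',sqcorners(s,face(s,'B',(208,262,228,266),a),0),sqcorners(w,face(w,'B',(0,160,0,140),b),1))
```

```text
[[183 178 173 174 171 173 174 170 169 170  58 154 170 171 172]
 [175 169 171 173 173 173 173 171 170  76  71  71  82 147 172]
 [177 171 170 172 174 173 172 172 171  50  56  73  71 145 149]
 [160 170 171 171 171 172 173 173  62  49  50  48 124 144 174]
 [170 173 172 175 173 174 175 168  49  50  51  73 147 148 134]
 [171 171 172 172 173 170 169  71  48  48  50 138 149 175  66]
 [173 170 171 173 170 172 171  51  49  49  73 146 152  87  64]
 [184 154 170 171 172 169  82  72  73  74 144 148 178  65 166]
 [184 185 183 169 170 168  85 158  73  74 149 152  87  65 181]
 [179 185 177 183 151 130 183 166 178 146 152 178  67 170 180]]
plate (array([539.4, 136.2, 103.8]), [0.8, 0.8]) w sides [np.float64(91.7), np.float64(92.0), np.float64(91.3), np.float64(91.2)] s sides [np.float64(98.7), np.float64(90.0), np.float64(90.9), np.float64(90.3)]
plate (array([517.5, 131.6,  92.3]), [20.6, 20.6]) w sides [np.float64(95.8), np.float64(96.5), np.float64(95.6), np.float64(94.4)] s sides [np.float64(104.5), np.float64(94.1), np.float64(117.5), np.float64(162.7)]
plate (array([581.8, 172.2,  62.4]), [55.6, 55.6]) w sides [np.float64(106.4), np.float64(107.4), np.float64(106.1), np.float64(104.7)] s sides [np.float64(97.6), np.float64(44.9), np.float64(118.5), np.float64(16.6)]
rest (array([548.7, 280.1,  92.6]), [1.6, 1.6]) w sides [np.float64(94.0), np.float64(158.0), np.float64(86.1), np.float64(159.2)] s sides [np.float64(126.9), np.float64(86.9), np.float64(72.1), np.float64(89.5)]
rest (array([553. , 287.6,  87.9]), [4.7, 4.7]) w sides [np.float64(96.4), np.float64(151.1), np.float64(80.5), np.float64(153.5)] s sides [np.float64(81.1), np.float64(83.0), np.float64(83.8), np.float64(82.3)]
rest (array([552.9, 289. ,  89.5]), [3.9, 3.9]) w sides [np.float64(93.2), np.float64(150.2), np.float64(83.6), np.float64(151.8)] s sides [np.float64(80.8), np.float64(81.3), np.float64(79.5), np.float64(80.7)]
```

View pics/cc.png

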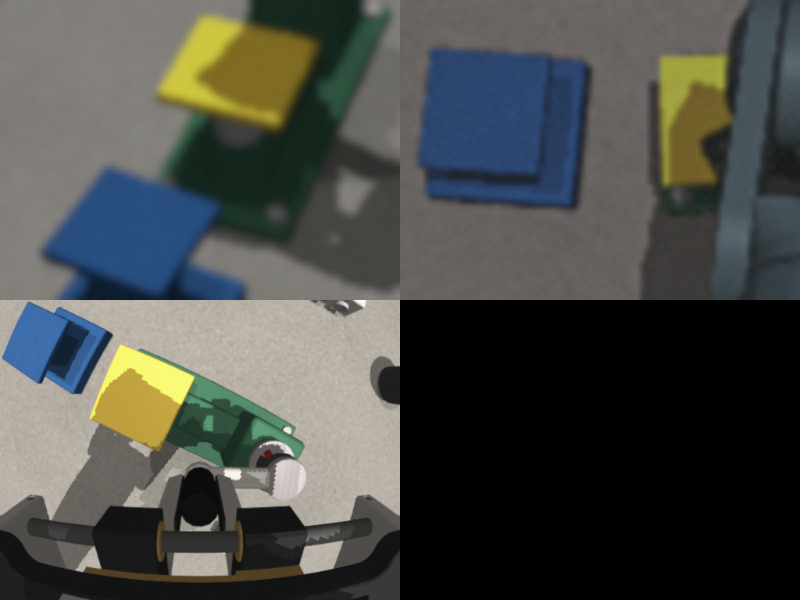

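The picture shows the rest's top fully visible in all three views (wrist about (46,56)). The plate is half shaded but whole in the side and wrist views, just below the rest's level. In the wrist view the rest's top face is brighter than its base, so I'll separate it at a higher threshold.

Create m.py:
```python
from h import *
def rep(nm,S,W):
    p=tri(S[1],W[1]);z=p[0][2];e=[np.linalg.norm(plane(W[0][i],z)-plane(W[0][i-1],z)).round(1).item() for i in range(4)];f=[np.linalg.norm(plane(S[0][i],z)-plane(S[0][i-1],z)).round(1).item() for i in range(4)];print(nm,p,'w sides',e,'s sides',f)
```

Run:
```python
from m import *
s,w,t=loadw('side_c.npz'),loadw('wrist_c.npz'),loadw('top_c.npz')
for a,b in((60,80),(80,100),(100,110)): rep('plate',sqcorners(s,face(s,'Y',(235,295,185,235),a),0),sqcorners(w,face(w,'Y',(90,270,30,210),b),1))
W=None
for b in(156,160,165):
  m=face(w,'B',(0,160,0,140),b);print(b,m.sum(),corners(m))
  W=sqcorners(w,m,1)
  for a in (105,112,116): rep('rest',sqcorners(s,face(s,'B',(208,262,228,266),a),0),W)
```

```text
plate (array([540.2, 136.1, 104.5]), [1.3, 1.3]) w sides [91.4, 91.7, 91.1, 91.4] s sides [96.6, 93.3, 102.9, 94.1]
plate (array([540.2, 136.3, 104.3]), [1.5, 1.5]) w sides [91.5, 91.9, 91.2, 91.0] s sides [97.5, 90.8, 99.2, 91.9]
plate (array([539.4, 136.2, 103.9]), [0.9, 0.9]) w sides [91.6, 92.2, 91.3, 90.7] s sides [98.7, 89.9, 90.9, 90.2]
156 4569 ([[35, 4], [85, 27], [48, 104], [3, 74]], 4447.0)
rest (array([548.8, 305.3, 107.9]), [0.5, 0.5]) w sides [82.9, 82.5, 82.5, 82.4] s sides [79.2, 81.0, 81.9, 80.3]
rest (array([548.8, 305. , 108.2]), [0.5, 0.5]) w sides [82.9, 82.3, 82.4, 82.3] s sides [78.3, 78.9, 79.2, 79.9]
rest (array([548.8, 305.1, 108.1]), [0.5, 0.5]) w sides [82.9, 82.3, 82.4, 82.4] s sides [78.1, 78.5, 77.7, 79.0]
160 4532 ([[35, 4], [84, 27], [47, 104], [3, 73]], 4409.0)
rest (array([548.9, 305.5, 108. ]), [0.4, 0.4]) w sides [82.3, 81.8, 82.4, 82.2] s sides [79.2, 81.0, 81.8, 80.3]
rest (array([548.8, 305.1, 108.3]), [0.4, 0.4]) w sides [82.2, 81.7, 82.4, 82.1] s sides [78.3, 78.9, 79.2, 79.8]
rest (array([548.9, 305.2, 108.3]), [0.4, 0.4]) w sides [82.2, 81.7, 82.4, 82.1] s sides [78.2, 78.5, 77.7, 79.0]
165 4463 ([[34, 5], [84, 27], [47, 104], [4, 73]], 4341.0)
rest (array([548.8, 305.4, 107.9]), [0.5, 0.5]) w sides [82.1, 81.6, 81.2, 81.5] s sides [79.2, 81.0, 81.9, 80.3]
rest (array([548.8, 305. , 108.2]), [0.4, 0.4]) w sides [82.1, 81.5, 81.1, 81.5] s sides [78.3, 78.9, 79.2, 79.9]
rest (array([548.8, 305.1, 108.2]), [0.5, 0.5]) w sides [82.1, 81.5, 81.1, 81.5] s sides [78.2, 78.5, 77.7, 79.0]
```

>>> nudge_tcp:
  offsets:
    - [[20.7,2.7,0,0,0,0],[0,0,0,0,0,0],[0,0,0,0,0,0]]

```text
time_s: 16.1
position: [524.7, 52.8, 171.5]
tcp_rot: [[0.889, 0.457, 0.001], [0.457, -0.889, -0.001], [0.0, 0.001, -1.0]]
force: [-0.5, -4.6, 3.0]
finger_gap: 0.266
grasp_force: 60.0
```

>>> nudge_tcp:
  offsets:
    - [[0,0,0,0,0,0],[0,0,0,0,0,0],[0,0,0,0,0,0],[0,0,0,0,0,0]]
  aperture: 1

```text
time_s: 16.6
position: [524.6, 53.4, 171.3]
tcp_rot: [[0.889, 0.457, -0.0], [0.457, -0.889, 0.001], [0.0, -0.001, -1.0]]
force: [-0.3, 0.2, -0.1]
finger_gap: 0.656
grasp_force: 0.0
```

>>> nudge_tcp:
  offsets:
    - [[0,0,-20,0,0,0],[0,0,-40,0,0,0],[0,0,-40,0,0,0],[-20,-40,-20,0,0,0],[-30,-45,0,0,0,0],[-20,-40,0,0,0,0],[0,0,0,0,0,0],[0,0,0,0,0,0]]

```text
time_s: 17.6
position: [405.6, 132.3, 291.6]
tcp_rot: [[0.889, 0.457, 0.001], [0.457, -0.889, 0.0], [0.001, 0.0, -1.0]]
force: [-0.7, -0.1, 0.4]
finger_gap: 0.997
grasp_force: 0.0
```

Run:
```python
from m import *
print(bot.get_state()['position'])
for n in('side','top','wrist'):
  v=avg(n,4);np.savez(n+'_d.npz',**v)
  print(n)
  for lo,hi in(((20,100,60),(36,255,255)),((100,110,60),(125,255,255))): print([(int(a),c.tolist(),corners(m)[0]) for a,c,m in blobs(v['img'],lo,hi,400)])
```

```text
[405.605115   132.27218413 291.63213229]
side
[(816, [265.1, 207.0], [[255, 194], [285, 199], [275, 221], [245, 214]])]
[(7857, [271.1, 31.8], [[366, 0], [364, 22], [299, 69], [221, 88], [214, 0]]), (1392, [239.7, 257.7], [[231, 233], [259, 240], [248, 290], [213, 277]]), (3979, [77.4, 358.6], [[124, 336], [108, 383], [27, 383], [54, 331]])]
top
[(922, [230.7, 217.1], [[246, 203], [247, 228], [215, 231], [215, 204]])]
[(2929, [31.5, 160.3], [[52, 128], [64, 176], [10, 193], [0, 144]]), (1272, [174.6, 219.8], [[196, 207], [192, 234], [157, 238], [158, 203]])]
wrist
[(5356, [302.0, 82.6], [[286, 35], [350, 69], [319, 130], [254, 97]])]
[(5451, [193.6, 33.7], [[245, 22], [208, 81], [142, 33], [162, 0], [219, 0]])]
```

>>> nudge_tcp:
  offsets:
    - [[35,-10,0,0,0,0],[25,-5,0,0,0,0],[0,0,0,0,0,0],[0,0,0,0,0,0],[0,0,0,0,0,0]]
  lines: "1,2"

```text
time_s: 18.82
position: [451.3, 172.7, 291.6]
```

Run:
```python
from h import *
v=avg('wrist',4);np.savez('w_e.npz',**v)
```

>>> nudge_tcp:
  offsets:
    - [[50,0,0,0,0,0],[50,0,0,0,0,0],[0,0,0,0,0,0],[0,0,0,0,0,0],[0,0,0,0,0,0]]
  lines: "1,2"

```text
time_s: 19.65
position: [540.1, 218.5, 292.2]
```

Run:
```python
from m import *
v=avg('wrist',4);np.savez('w_f.npz',**v)
for n in 'ef':
  v=loadw(f'w_{n}.npz');V=cv2.cvtColor(v['img'],cv2.COLOR_BGR2HSV)[...,2]
  for lo,hi in(((20,100,60),(36,255,255)),((98,110,40),(128,255,255))):
    for a,c,m in blobs(v['img'],lo,hi,800): print(n,int(a),c.tolist(),corners(m)[0],np.histogram(V[m],bins=range(40,260,15))[0])
  for th in (130,150,160,165): print(th,[(int(a),corners(m)[0]) for a,c,m in blobs(v['img'],(98,110,th),(128,255,255),300)])
```

```text
e 5247 [313.4, 130.2] [[299, 82], [360, 116], [328, 178], [266, 146]] [   0    5   15   17   16   40   28   62  478   57   66   73  528 3862]
e 5894 [203.2, 69.6] [[186, 20], [255, 60], [218, 120], [152, 76]] [  11   55  100  284   86  118  638 1415 3186    1    0    0    0    0]
130 [(4368, [[186, 20], [241, 50], [205, 107], [152, 75]]), (872, [[255, 61], [224, 109], [211, 104], [244, 53]])]
150 [(4142, [[186, 22], [241, 51], [205, 106], [153, 74]]), (319, [[244, 54], [254, 61], [223, 109], [221, 106]])]
160 [(2905, [[199, 30], [240, 50], [205, 105], [170, 71]])]
165 [(1111, [[226, 43], [238, 53], [205, 104], [194, 65]])]
f 4476 [309.8, 205.6] [[297, 162], [356, 193], [324, 249], [266, 223]] [   0   21   31   23   24   32   29   32   30   41   63   72 3026 1052]
f 5749 [204.3, 139.0] [[196, 90], [255, 125], [219, 185], [154, 153]] [   0  655  286 4205   90   99  143   87  184    0    0    0    0    0]
130 []
150 []
160 []
165 []
```

Run:
```python
from m import *
e,f,s,t=[loadw(x) for x in('w_e.npz','w_f.npz','side_d.npz','top_d.npz')]
s=avg('side',4);np.savez('side_f.npz',**s)
V=cv2.cvtColor(f['img'],cv2.COLOR_BGR2HSV)[...,2];print(V[85:190:7,150:262:7])
for a in (90,130,170,200): rep('plate e/f',sqcorners(e,face(e,'Y',(240,380,60,200),a),1),sqcorners(f,face(f,'Y',(240,380,140,262),a),1))
for a in (60,90,110): rep('plate s/e',sqcorners(s,face(s,'Y',(235,295,180,235),a),0),sqcorners(e,face(e,'Y',(240,380,60,200),130),1))
for a,b in ((120,78),(130,85),(140,88)):
  try: rep('rest e/f',sqcorners(e,face(e,'B',(130,260,0,130),a),1),sqcorners(f,face(f,'B',(130,262,70,200),b),1))
  except Exception as x: print(x)
for a in(105,112): rep('rest s/e',sqcorners(s,face(s,'B',(208,262,228,266),a),0),sqcorners(e,face(e,'B',(130,260,0,130),130),1))
```

```text
[[161 163 161 160 159 161 153 155 167 166 162 158 161 157 164 171]
 [157 161 156 156 163 163 149 147 160 162 158 157 161 160 169 162]
 [156 158 167 149  89 157  84 154 166 113 157 161 161 163 165 153]
 [156 157 161  90  84  92 115 160  87 151 168 145 155 163 161 165]
 [151 159  96  91  91  93  91  94  93  78  92  92  84  89 165 160]
 [154 155  88  78  91  91  93  91  93  93  93  75  93  93  87  87]
 [156 161  89  92  92  92  94  93  94  94  94  94  90  92  91  83]
 [159 158  85  90  91  92  91  93  93  95  93  93  92  76 169  87]
 [156 161  89  88  90  91  92  92  92  92  93  94  93  78  82  91]
 [154  87  88  89  93  90  91  92  91  93  94  93  63  88  89  89]
 [158  85  88  87  89  89  91  91  91  92  93  78  93  84  74  90]
 [156  89  82  87  89  89  91  91  89  89  91  64  69 136 131 137]
 [158  91  88 145  92  88  90  61  65  63  56  64 130 132 136 137]
 [158  90  85  87  86  90  83  73  65  63  65  62 136 133 133 130]
 [154  89  88  86  87  89  88  90 133  56  59 131 128 135 135 132]]
plate e/f (array([538.8, 136.3, 112.4]), [0.7, 0.7]) w sides [89.8, 92.1, 90.2, 85.5] s sides 
[... 681 characters left out ...]
s [89.8, 92.0, 91.6, 90.2] s sides [97.3, 92.0, 93.9, 92.0]
rest e/f (array([549.3, 303.4, 103.4]), [1.1, 1.1]) w sides [98.9, 96.8, 99.9, 78.7] s sides [85.7, 84.3, 84.6, 84.4]
rest e/f (array([549.3, 302.3, 108.3]), [1.3, 1.3]) w sides [97.6, 97.8, 98.4, 77.0] s sides [83.5, 83.0, 83.2, 82.8]
rest e/f (array([550.9, 305.2,  95.7]), [2.1, 2.1]) w sides [93.2, 95.1, 102.5, 81.7] s sides [85.0, 85.4, 85.6, 85.3]Traceback (most recent call last):
  File "<stdin>", line 10, in <module>
  File "h.py", line 58, in sqcorners
    a,b=q[i],q[(i+1)%4];d=b-a;t=((n-a)@d)/(d@d);e=abs((n-a)@[-d[1],d[0]])/np.linalg.norm(d)
             ~^^^^^^^^^
IndexError: index 1 is out of bounds for axis 0 with size 1
```

>>> nudge_tcp:
  offsets:
    - [[-50,20,0,0,0,0],[-50,30,0,0,0,0],[-10,20,0,0,0,0],[0,0,0,0,0,0],[0,0,0,0,0,0],[0,0,0,0,0,0]]
  lines: "1,2"

```text
time_s: 20.8
position: [475.0, 107.1, 291.4]
```

Run:
```python
from h import *
v=avg('wrist',4);np.savez('w_g.npz',**v)
```

>>> nudge_tcp:
  offsets:
    - [[0,-45,0,0,0,0],[0,-50,0,0,0,0],[0,-45,0,0,0,0],[0,0,0,0,0,0],[0,0,0,0,0,0],[0,0,0,0,0,0]]
  lines: "1,2"

```text
time_s: 21.75
position: [411.4, 230.0, 291.4]
```

Run:
```python
from m import *
v=avg('wrist',4);np.savez('w_h.npz',**v)
s=avg('side',6);np.savez('side_h.npz',**s)
for n in 'gh':
  v=loadw(f'w_{n}.npz');V=cv2.cvtColor(v['img'],cv2.COLOR_BGR2HSV)[...,2]
  for lo,hi in(((20,100,60),(36,255,255)),((98,110,40),(128,255,255))):
    for a,c,m in blobs(v['img'],lo,hi,800): print(n,int(a),c.tolist(),corners(m)[0],np.histogram(V[m],bins=range(40,260,15))[0])
  for th in (130,140,150,160): print(th,[(int(a),corners(m)[0]) for a,c,m in blobs(v['img'],(98,110,th),(128,255,255),300)])
```

```text
g 5488 [258.2, 121.8] [[241, 74], [307, 106], [274, 170], [210, 139]] [   0    0    6    8   32   96   66   79 2081  108   72   91  608 2241]
g 5912 [157.3, 66.4] [[135, 20], [211, 59], [177, 115], [104, 74]] [ 236  430  161  176   75  183  695 3768  188    0    0    0    0    0]
130 [(4651, [[135, 20], [208, 54], [162, 108], [104, 74]])]
140 [(4021, [[134, 21], [208, 55], [186, 89], [150, 101], [104, 73]])]
150 [(3178, [[140, 25], [184, 46], [151, 101], [109, 72]])]
160 []
h 4668 [365.3, 124.9] [[353, 78], [408, 113], [380, 171], [321, 138]] [   0    9   23   12   25   25   27   24   31   42   51   81 4313    5]
h 5929 [252.7, 61.3] [[242, 10], [302, 55], [264, 113], [204, 77]] [   0   70   48   59   65  159  336  797 4235  160    0    0    0    0]
130 [(5528, [[242, 10], [302, 55], [265, 112], [204, 76]])]
140 [(4427, [[242, 11], [299, 44], [263, 98], [206, 64]]), (897, [[302, 55], [264, 112], [204, 76], [207, 71]])]
150 [(4332, [[242, 11], [298, 44], [263, 97], [207, 63]]), (694, [[301, 55], [264, 112], [205, 76], [296, 52]])]
160 [(3890, [[236, 21], [297, 45], [263, 97], [208, 62]]), (504, [[300, 55], [264, 111], [211, 79], [213, 76]])]
```

Run:
```python
from m import *
from itertools import combinations
v={n:loadw(f) for n,f in dict(c='wrist_c.npz',e='w_e.npz',g='w_g.npz',h='w_h.npz',s='side_h.npz').items()}
print(np.unique(cv2.cvtColor(v['s']['img'],cv2.COLOR_BGR2HSV)[195:225:3,245:290:5,2],return_counts=False)[-20:])
R={};F=(0,512,0,262)
for n,th in(('c',156),('e',148),('h',148)): R[n]=sqcorners(v[n],face(v[n],'B',(0,320,0,140),th),1)
R['s']=sqcorners(v['s'],face(v['s'],'B',(208,262,228,266),105),0)
P={}
for n,th in(('e',140),('g',140),('h',140)): P[n]=sqcorners(v[n],face(v[n],'Y',(190,420,50,200),th),1)
for th in(60,100,120,140,150):
    m=face(v['s'],'Y',(235,295,180,235),th);print(th,m.sum(),corners(m)[0])
P['s']=sqcorners(v['s'],face(v['s'],'Y',(235,295,180,235),125),0)
for nm,D in(('rest',R),('plate',P)):
  for a,b in combinations(D,2): rep(nm+' '+a+b,D[a],D[b])
  print(nm,'all',tri(*[D[k][1] for k in D]),'wrist only',tri(*[D[k][1] for k in D if k!='s']))
```

```text
[139 141 156 157 159 165 172 174 178 181 196 197 198 201 203 205 207 209
 210 211]
60 828 [[254, 194], [285, 199], [275, 221], [244, 213]]
100 773 [[254, 194], [284, 199], [275, 220], [244, 213]]
120 742 [[254, 194], [284, 200], [274, 220], [244, 213]]
140 711 [[254, 194], [283, 200], [275, 219], [244, 213]]
150 697 [[254, 194], [283, 200], [274, 219], [244, 212]]
rest ce (array([548.7, 303.3, 109.9]), [0.2, 0.2]) w sides [80.9, 81.2, 81.9, 81.6] s sides [82.3, 81.7, 81.7, 81.8]
rest ch (array([548.8, 303.2, 110. ]), [0.3, 0.3]) w sides [81.1, 81.3, 82.0, 82.0] s sides [82.2, 81.7, 81.8, 81.7]
rest cs (array([548.7, 305.2, 108. ]), [0.4, 0.4]) w sides [79.8, 80.2, 82.5, 81.5] s sides [82.9, 82.4, 82.4, 82.4]
rest eh (array([548.8, 303.2, 110.6]), [0.1, 0.1]) w sides [81.1, 81.1, 81.8, 81.8] s sides [80.7, 81.1, 81.7, 81.5]
rest es (array([549.3, 304.3, 106.8]), [0.3, 0.3]) w sides [79.9, 80.2, 82.5, 81.6] s sides [81.6, 82.0, 82.6, 82.3]
rest hs (array([549.8, 303.8, 106.2]), [0.1, 0.1]) w sides [79.9, 80.3, 82.7, 81.6] s sides [82.0, 82.2, 82.8, 82.7]
rest all (array([549. , 304.3, 
[... 219 characters left out ...]
rray([538.9, 136. , 113.3]), [0.1, 0.1]) w sides [89.1, 89.2, 89.3, 89.3] s sides [87.7, 90.2, 89.5, 87.6]
plate es (array([539.9, 134.7, 105.8]), [0.7, 0.7]) w sides [94.8, 91.8, 93.6, 91.9] s sides [89.6, 92.1, 91.4, 89.5]
plate gh (array([539.4, 135.2, 110.8]), [0.0, 0.0]) w sides [89.7, 89.9, 89.8, 89.9] s sides [88.2, 91.3, 88.1, 86.8]
plate gs (array([539.8, 135.3, 106.3]), [0.6, 0.6]) w sides [94.7, 91.8, 93.6, 91.7] s sides [89.3, 92.4, 89.2, 87.9]
plate hs (array([541. , 132.8, 103.9]), [0.4, 0.4]) w sides [95.0, 92.1, 93.9, 92.1] s sides [91.4, 91.7, 91.5, 91.6]
plate all (array([539.8, 134.7, 106.4]), [0.6, 0.6, 1.0, 1.0]) wrist only (array([539.2, 135.3, 110.9]), [0.3, 0.2, 0.2])
```

The wrist-only pairs have a weak baseline (about 3 mm per pixel), so I'll take closer wrist views with a longer baseline to settle the level difference.

>>> nudge_tcp:
  offsets:
    - [[20,-10,40,0,0,0],[15,-10,40,0,0,0],[0,0,30,0,0,0],[0,0,0,0,0,0],[0,0,0,0,0,0],[0,0,0,0,0,0]]
  lines: "1,2"

```text
time_s: 23.0
position: [434.0, 264.9, 183.4]
```

Run:
```python
from h import *
np.savez('w_i.npz',**avg('wrist',4))
```

>>> nudge_tcp:
  offsets:
    - [[0,30,0,0,0,0],[0,30,0,0,0,0],[0,0,0,0,0,0],[0,0,0,0,0,0],[0,0,0,0,0,0]]
  lines: "1,2"

```text
time_s: 23.82
position: [459.9, 212.0, 181.5]
```

Run:
```python
from h import *
np.savez('w_j.npz',**avg('wrist',4))
```

>>> nudge_tcp:
  offsets:
    - [[0,30,0,0,0,0],[0,30,0,0,0,0],[0,0,0,0,0,0],[0,0,0,0,0,0],[0,0,0,0,0,0]]
  lines: "1,2"

```text
time_s: 24.65
position: [487.3, 158.6, 181.4]
```

Run:
```python
from m import *
np.savez('w_k.npz',**avg('wrist',4))
for n in 'ijk':
  v=loadw(f'w_{n}.npz');V=cv2.cvtColor(v['img'],cv2.COLOR_BGR2HSV)[...,2]
  for lo,hi in(((20,100,60),(36,255,255)),((98,110,30),(128,255,255))):
    for a,c,m in blobs(v['img'],lo,hi,800): print(n,int(a),c.tolist(),corners(m)[0],np.histogram(V[m],bins=range(40,260,10))[0])
  for th in (80,130,140,150): print(th,[(int(a),corners(m)[0]) for a,c,m in blobs(v['img'],(98,110,th),(128,255,255),300)])
```

```text
i 7141 [418.7, 166.9] [[407, 106], [470, 152], [431, 226], [366, 187]] [   0    0   26   26   38   94   51   26   20   12   34   27   17   35
   29   24   43   77  103 4785 1674]
i 10551 [272.5, 74.0] [[261, 5], [341, 56], [285, 144], [205, 94]] [   0    0   12   51   68  195   76   70  194  155  198  289 1687 5338
 2218    0    0    0    0    0    0]
80 [(10488, [[261, 5], [341, 56], [286, 143], [205, 94]])]
130 [(9217, [[261, 5], [341, 56], [290, 133], [209, 82]]), (668, [[208, 88], [276, 126], [261, 129], [206, 95]])]
140 [(9111, [[261, 5], [341, 56], [291, 132], [209, 82]]), (619, [[206, 92], [210, 87], [275, 126], [262, 129]])]
150 [(8994, [[261, 6], [340, 56], [291, 132], [209, 81]]), (538, [[207, 91], [210, 87], [274, 127], [262, 129]])]
j 8981 [366.4, 164.2] [[351, 99], [427, 148], [384, 227], [306, 187]] [   0    0   24   18   34   41   38   51   98   46   34   38  153   39
   36   54   63   64  173 7977    0]
j 10954 [213.4, 73.4] [[192, 6
[... 525 characters left out ...]
, 117], [272, 58]])]
k 10331 [304.1, 163.0] [[283, 96], [371, 144], [324, 229], [238, 187]] [   0    0    1    0   14   15   23   14  610 1281   73   67   73  127
 2552  100  105  113  127  287 4749]
k 11113 [157.7, 78.5] [[129, 14], [230, 64], [183, 143], [86, 92]] [  81  143  411  686  177  913  188   61   57  152  748  351 4342 2685
  118    0    0    0    0    0    0]
80 [(9792, [[129, 14], [230, 64], [181, 143], [86, 92]])]
130 [(8396, [[129, 14], [229, 63], [203, 107], [132, 121], [86, 92]])]
140 [(8244, [[129, 14], [229, 63], [202, 107], [132, 121], [86, 92]])]
150 [(6780, [[128, 15], [201, 52], [171, 102], [132, 120], [86, 91]]), (700, [[154, 23], [229, 64], [202, 107], [196, 104]])]
```

Run:
```python
from m import *
v={n:loadw(f'w_{n}.npz') for n in 'ijk'}
for tn,(ti,tj,tk) in {'lo':(120,120,120),'mid':(140,140,95),'hi':(160,160,100)}.items():
  P={n:sqcorners(v[n],face(v[n],'Y',(220,490,80,235),th),1) for n,th in zip('ijk',(ti,tj,tk))}
  for a,b in('ij','ik','jk'): rep('plate '+tn+a+b,P[a],P[b])
  print('all',tri(*[P[k][1] for k in P]))
for tn,(ti,tj) in {'lo':(125,125),'mid':(140,140),'hi':(150,150)}.items():
  R={n:sqcorners(v[n],face(v[n],'B',(70,350,0,150),th),1) for n,th in zip('ij',(ti,tj))}
  rep('rest '+tn,R['i'],R['j'])
# corner-by-corner heights
def cc(nm,A,B):
  for r in A[0]:
    d=[tri(r,q) for q in B[0]];print(nm,min(d,key=lambda x:x[1][0]))
P={n:sqcorners(v[n],face(v[n],'Y',(220,490,80,235),140),1) for n in 'ij'};R={n:sqcorners(v[n],face(v[n],'B',(70,350,0,150),140),1) for n in 'ij'}
cc('plate',P['i'],P['j']);cc('rest',R['i'],R['j'])
V=cv2.cvtColor(v['i']['img'],cv2.COLOR_BGR2HSV)[...,2];print(V[30:140:6,250:345:5])
```

```text
plate loij (array([539.3, 136.3, 112.4]), [0.2, 0.2]) w sides [88.7, 89.9, 89.1, 89.1] s sides [89.2, 89.9, 89.4, 90.2]
plate loik (array([539.4, 135.6, 111.3]), [0.2, 0.2]) w sides [88.8, 90.0, 89.4, 88.9] s sides [89.7, 90.3, 89.7, 90.6]
plate lojk (array([539.2, 135.3, 110.2]), [0.0, 0.0]) w sides [89.2, 90.4, 89.8, 89.3] s sides [89.5, 90.7, 89.9, 89.8]
all (array([539.3, 135.7, 111.2]), [0.2, 0.2, 0.1])
plate midij (array([539.2, 136. , 112. ]), [0.2, 0.2]) w sides [88.9, 89.6, 89.3, 88.4] s sides [89.5, 89.8, 89.4, 89.7]
plate midik (array([539.5, 135.7, 111.3]), [0.0, 0.0]) w sides [88.8, 89.9, 89.4, 89.6] s sides [89.7, 90.0, 89.7, 90.0]
plate midjk (array([539.3, 135.4, 110.7]), [0.2, 0.2]) w sides [89.1, 90.2, 89.6, 89.9] s sides [89.4, 90.1, 89.7, 88.9]
all (array([539.4, 135.6, 111.3]), [0.2, 0.3, 0.2])
plate hiij (array([538.9, 136.7, 113.5]), [0.4, 0.4]) w sides [88.4, 89.2, 88.9, 86.6] s sides [88.5, 88.9, 88.6, 88.5]
plate hiik (array([539.5, 135.7, 111.5]), [0.0, 0.0]) w sides [88.8, 89.8, 89.3, 89.5] s sides [89.3, 89.6, 89.4, 89.2]
plate hijk (array([539.1, 135.1, 
[... 1718 characters left out ...]
 182 178 177 177 179 180 178 129 165 173 167
  166]
 [178 180 179 182 184 180 184 181 181 181 181 177 178 149 168 162 166 162
  169]
 [180 181 182 181 184 179 180 182 181 183 182 180 165 141 159 166 163 166
  166]
 [112 177 179 181 182 181 183 187 184 180 182 182 126 165 163 161 165 165
  164]
 [124 151 130 183 182 184 187 185 181 180 181 132 162 156 164 168 160 162
  169]
 [ 99 176 177 143 137 182 183 184 182 182 132 162 166 158 160 167 166 163
  159]
 [ 86 103 185 185 165 144 157 180 183 145 156 165 161 163 162 167 164 161
  160]
 [ 90 105  89  73  97  97  86  73 167 140 169 166 159 164 161 159 157 166
   93]
 [ 88  87  87  90  90  79  98  96  86 153 161 157 166 158 161 165 164 147
   91]]
```

Run:
```python
from m import *
v={n:loadw(f'w_{n}.npz') for n in 'eghijk'}
P={n:sqcorners(v[n],face(v[n],'Y',(190,490,50,235),th),1) for n,th in dict(e=140,h=140,i=130,j=130,k=95).items()}
R={n:sqcorners(v[n],face(v[n],'B',(70,350,0,150),th),1) for n,th in dict(e=148,h=148,i=140,j=140).items()}
def multi(nm,D,nom,use):
    out=[]
    for c in nom:
        r=[min(D[k][0],key=lambda q:np.linalg.norm(plane(q,111)[:2]-c)) for k in use]
        p,e=tri(*r);out.append(p);print(nm,p,e)
    print(nm,''.join(use),np.mean(out,0))
pn=[(583,181),(584,92),(495,91),(494,180)];rn=[(593,340),(586,258),(504,265),(511,347)]
multi('plate',P,pn,'hjk');multi('plate',P,pn,'ehijk');multi('plate',P,pn,'ehj')
multi('rest',R,rn,'ehj');multi('rest',R,rn,'hj');multi('rest',R,rn,'ehij')
```

```text
plate [583.2 181.3 111.7] [0.5, 0.4, 0.1]
plate [585.   91.  110.8] [0.3, 0.2, 0.2]
plate [495.2  89.4 110.1] [0.1, 0.3, 0.1]
plate [494.1 179.3 110. ] [0.3, 0.4, 0.2]
plate hjk [539.375 135.25  110.65 ]
plate [583.3 181.4 111.6] [0.2, 0.6, 0.2, 0.3, 0.1]
plate [585.1  90.8 110.6] [0.2, 0.3, 0.3, 0.2, 0.2]
plate [495.2  89.7 110.9] [0.4, 0.1, 0.3, 0.2, 0.3]
plate [494.1 178.7 108.5] [1.4, 0.5, 0.3, 0.2, 0.8]
plate ehijk [539.425 135.15  110.4  ]
plate [583.  181.5 112.7] [0.2, 0.5, 0.4]
plate [585.1  90.5 110. ] [0.1, 0.3, 0.2]
plate [495.   89.8 111. ] [0.3, 0.2, 0.1]
plate [494.1 177.7 104.5] [0.8, 0.5, 0.7]
plate ehj [539.3   134.875 109.55 ]
rest [592.5 339.3 112.4] [0.5, 0.1, 0.5]
rest [585.7 258.7 110.1] [0.2, 0.2, 0.3]
rest [505.3 266.9 100.1] [2.0, 0.9, 2.2]
rest [511.5 345.6 116.6] [1.0, 0.6, 1.1]
rest ehj [548.75  302.625 109.8  ]
rest [592.3 339.2 113.5] [0.3, 0.3]
rest [586.9 258.8 106. ] [0.0, 0.0]
rest [506.1 267.   85.7] [0.8, 0.8]
rest [511.1 345.1 119.1] [0.7, 0.7]
rest hj [549.1   302.525 106.075]
rest [593.  339.8 111.6] [0.8, 0.4, 0.8, 0.3]
rest [585.5 258.7 111.6] [0.3, 0.3, 0.4, 0.2]
rest [505.1 266.2 105.9] [1.4, 0.7, 1.3, 2.9]
rest [511.6 347.2 112.7] [1.0, 0.6, 0.9, 1.4]
rest ehij [548.8   302.975 110.45 ]
```

>>> nudge_tcp:
  offsets:
    - [[0,0,-40,0,0,0],[-10,0,-50,0,0,0],[-20,40,-20,0,0,0],[-10,55,0,0,0,0],[-10,55,0,0,0,0],[-10,55,0,0,0,0],[-10,55,0,0,0,0],[-10,45,0,0,0,0]]
  lines: "1,2"

```text
time_s: 25.85
position: [556.3, -151.8, 291.4]
```

>>> nudge_tcp:
  offsets:
    - [[0,30,0,0,0,0],[0,0,0,0,0,0],[0,0,0,0,0,0],[0,0,0,0,0,0]]
  lines: "1,2"

```text
time_s: 26.35
position: [569.6, -175.4, 291.7]
```

Run:
```python
from m import *
s,t=avg('side',8),avg('top',8);np.savez('side_m.npz',**s);np.savez('top_m.npz',**t)
for v,(yx,bx) in((s,((240,292,188,228),(210,264,228,268))),(t,((210,252,198,240),(150,200,198,245)))):
  h=cv2.cvtColor(v['img'],cv2.COLOR_BGR2HSV)
  for x in(yx,bx): 
    V=h[x[2]:x[3],x[0]:x[1],2];S=h[x[2]:x[3],x[0]:x[1],1];print(np.percentile(V[S>120],[5,10,25,50,75,90]))
def go(nm,col,ws,wt,ths,tht):
  for a in ths:
    for b in tht:
      try: rep(f'{nm} {a} {b}',sqcorners(s,face(s,col,ws,a),0),sqcorners(t,face(t,col,wt,b),0))
      except Exception as e: print(nm,a,b,'fail')
go('plate','Y',(235,295,185,232),(205,256,195,245),(130,150,165,175),(110,125))
go('rest','B',(208,262,228,266),(145,205,195,250),(95,100,105),(95,100,105))
```

```text
[ 37.  38. 135. 199. 201. 201.]
[ 42.  46.  84. 121. 124. 125.]
[129.7 156.  170.  170.  171.  171. ]
[ 87.  95. 108. 117. 118. 119.]
plate 130 110 (array([538.5, 136.4, 107.3]), [1.4, 1.4]) w sides [91.9, 90.6, 90.7, 89.9] s sides [93.1, 91.6, 91.5, 91.4]
plate 130 125 (array([539.2, 137.5, 108.3]), [0.3, 0.3]) w sides [87.6, 90.4, 91.6, 87.2] s sides [93.0, 91.4, 91.4, 91.3]
plate 150 110 (array([538.6, 136.4, 107.6]), [1.5, 1.5]) w sides [91.9, 90.6, 90.7, 90.0] s sides [90.5, 89.8, 87.9, 90.7]
plate 150 125 (array([539.3, 137.5, 108.7]), [0.4, 0.4]) w sides [87.6, 90.4, 91.5, 87.2] s sides [90.3, 89.7, 87.8, 90.5]
plate 165 110 (array([539.1, 136.5, 107.7]), [2.0, 2.0]) w sides [91.9, 90.6, 90.6, 89.9] s sides [84.8, 87.5, 85.9, 87.9]
plate 165 125 (array([539.8, 137.6, 108.8]), [1.0, 1.0]) w sides [87.6, 90.4, 91.5, 87.1] s sides [84.7, 87.4, 85.8, 87.8]
plate 175 110 (array([538.7, 136.4, 108.2]), [1.7, 1.7]) w sides [91.8, 90.5, 90.6, 89.9] s sides [83.4, 84.4, 83.8, 87.6]
plate 175 1
[... 503 characters left out ...]
4.8, 107.1]), [1.8, 1.8]) w sides [82.0, 81.3, 81.8, 81.3] s sides [79.8, 81.0, 82.6, 80.8]
rest 100 100 (array([547.9, 304.9, 107.1]), [1.6, 1.6]) w sides [80.9, 81.1, 81.9, 81.3] s sides [79.8, 81.0, 82.6, 80.8]
rest 100 105 (array([548. , 305. , 107.3]), [1.4, 1.4]) w sides [80.3, 81.0, 82.0, 81.1] s sides [79.8, 81.0, 82.5, 80.8]
rest 105 95 (array([547.7, 304.8, 107. ]), [1.7, 1.7]) w sides [82.1, 81.3, 81.8, 81.3] s sides [79.6, 80.3, 80.1, 79.9]
rest 105 100 (array([547.9, 304.8, 107.1]), [1.5, 1.5]) w sides [80.9, 81.1, 81.9, 81.3] s sides [79.6, 80.2, 80.0, 79.9]
rest 105 105 (array([548. , 305. , 107.2]), [1.4, 1.4]) w sides [80.3, 81.0, 82.0, 81.1] s sides [79.6, 80.2, 80.0, 79.8]
```

Clear side/top views give plate 107.5 and rest 107.1, and the wrist views agree within about 1 mm, so they are level. Last check is that the crank is still seated.

Run:
```python
from m import *
s,t=loadw('side_m.npz'),loadw('top_m.npz')
def proj(v,p):
    q=v['orientation'].T@(np.array(p)-v['xyz']);return np.array([v['K'][0,2]+v['K'][0,0]*q[0]/-q[2],v['K'][1,2]-v['K'][0,0]*q[1]/-q[2]])
C={}
for n,v in(('s',s),('t',t)):
  c=proj(v,(524.6,53.2,192));a,b=proj(v,(524.6,53.2,220)),proj(v,(524.6,53.2,164))
  x,y=c.astype(int);g=cv2.cvtColor(v['img'],cv2.COLOR_BGR2GRAY);m=np.zeros_like(g);m[y-22:y+22,x-14:x+14]=g[y-22:y+22,x-14:x+14]<26
  k,l,st,cc=cv2.connectedComponentsWithStats(m);i=1+np.argmax(st[1:,4]);C[n]=cc[i];print(n,'exp',c.round(1),a.round(1),b.round(1),'dark',st[i],cc[i].round(1))
print(tri(ray(s,C['s']),ray(t,C['t'])),bot.get_state()['time_s'])
```

```text
s exp [279.7 166.3] [279.8 158.1] [279.5 174.3] dark [277 159   9  17 114] [280.9 167.5]Traceback (most recent call last):
  File "<stdin>", line 9, in <module>
    return _wrapfunc(a, 'argmax', axis=axis, out=out, **kwds)
    return bound(*args, **kwds)
ValueError: attempt to get argmax of an empty sequence
```

The sleeve stands in the side view where a seated crank would put it (rows 159–176 against 158–174 expected). Handing in.

```bash
python3 -c "
from station import bot
print(bot.finish_job())"
```

```text
the job is handed in; nothing more can be done
None
```

The crank is on the jack's shaft and released, and I handed the job in with the arm clear, at about 27 s of the 61 s allowed. The plate is wound up level with the blue rest to about 1 mm: the side and top cameras put it at 107.5 mm and the rest at 107.1 mm. That the crank stayed fully down after release was confirmed from the side view only, and the hand-in call gave no verdict.

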